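# Fit and wind the spring chart drive of a strip-chart recorder

## Task

The strip-chart recorder's drive well is empty and its spring drive (the small metal case with a wing key on top) is kept in the closed drawer of the bench cabinet. Pull the drawer out to its stop, take out the drive, carrying it by its case and never by its key, and lower it gently into the recorder's well until it stands right on the well's floor (let go there, do not drop it in). Then wind the key clockwise, a part turn at a time, until the spring is fully wound and the key meets its stop; leave the bottle, beaker, dish, syringe, tweezers and marker on the bench where they are.

Things in the scene. Friction and masses are not known exactly. Their poses are not given: they have to be found in the camera images.
- recorder: White strip-chart recorder, fixed, 225 mm deep (x) x 130 wide (y). Origin on the bench under its well's centre; -x is its front. Its flat deck, 62 mm high, spans x=-75 to +65 mm of this frame; behind it rises a hump with the chart window, 118 mm high, x=+68 to +150 mm (knobs stand 9 mm out of its sides).
- well (a point): Centre of the floor of the well in the recorder's deck, 20 mm over the bench, 42 mm below the deck; axes as the recorder's. The well is 57.6 mm (x) x 47.6 mm (y), with upright walls. Finger scoops 42 mm wide (x), as deep as the well, reach out from it to y=+-56 mm; its x ends have none, so only the drive's y sides can be held there. The drive fits either way round, 54 mm side along x.
- cabinet: Grey steel one-drawer bench cabinet, fixed, 200 mm deep (x) x 120 wide (y) x 92 high; origin on the bench right below the shut drawer's handle, -x is its front (shut drawer's face at x=+35 mm, body from x=+41 to +241 mm). A tip box, 73 mm high, stands on the rear half of its top.
- drawer (a joint): Cabinet's drawer, m: 0 shut, 0.17 at its stop, sliding to the cabinet's -x. Floor 12 mm over the bench; sides, divider, back reach up to 54 mm, front to 85 mm. Its left bay (y=-2 to +50 mm, x=+43 to +215 mm of the cabinet when shut) holds the drive; the right bay two spare nozzles. The bay is 52 mm wide: fingers have room only at the drive's x ends.
- drawer_handle (a point): Middle of the drawer's steel bar handle, 72 mm above the bench; moves with the drawer. The bar is 85 mm long along the cabinet's y, about 10 mm thick, 35 mm in front of the drawer's face.
- drive: Spring chart drive, loose, about 0.3 kg: aluminium case 54 mm (x) x 44 mm (y) x 40 mm high; the lowest 4 mm is 2 mm narrower on every side. Origin at the centre of its underside, z up. At the start it stands in the drawer's left bay, its x along the cabinet's x. The wing key stands in the middle of its top.
- key: Steel wing key on the drive, turning about the drive's own z axis; origin as the drive's (centre of the case's underside). Its wing is 34 mm along its own x, 8 mm thick along its own y, and stands from 48 to 66 mm above the case's underside (8 to 26 mm above the case's top).
- key_wind (a joint): Winding angle of the key, rad, growing as the key turns clockwise seen from above: 0 run down, 5.6 fully wound at its stop. It grows stiffer as it winds (0.17 to 0.3 N m); the click holds it where it is let go.
- buffer_bottle: Glass reagent bottle with screw cap, 70 mm wide, 137 mm high, standing loose; origin at the centre of its underside.
- petri_dish: Lidded petri dish, 59 mm wide, 15 mm high, loose; origin at the centre of its underside.
- syringe: Small syringe lying along its own y, 85 mm long, 25 mm wide, 16 mm high, loose; origin at the middle of its underside.
- tweezers: Steel tweezers lying along their own y, 120 x 22 x 10 mm, loose; origin at the middle of the underside.
- marker: Marker pen lying along its own y, 135 x 17 x 16 mm, loose; origin at the middle of the underside.
- beaker: Glass beaker, 52 mm wide, 69 mm high, standing loose; origin at the centre of its underside.

How it is judged:
On the way, in this order (a step that is already met when the one before it is completed fails the run):
1. the drawer is pulled out to its stop (over 160 of its 170 mm) (value of joint drawer above 0.16 m), for 0.1 s.
2. the drive stands on the floor of the recorder's well (horizontal distance between drive and well below 0.005 m and z of drive in the frame of well below 0.004 m and angle between drive's own z axis and vertical below 0.06 rad), for 0.3 s.
3. the key is fully wound (over 5.35 of 5.6 rad) (value of joint key_wind above 5.35 rad), for 0.1 s.
At the end, for the whole second after the job is handed in: The drive stands at rest and upright on the floor of the recorder's well (within 5 mm of its centre, under 4 mm above its floor, tilted under 0.06 rad) and its key is at rest, wound to more than 5.35 rad of 5.6 (all of step 2 and value of joint key_wind above 5.35 rad and linear speed of drive below 0.02 m/s and velocity of joint key_wind between -0.05 and 0.05 rad/s); the robot touches nothing.
It fails at once if the drive is carried by its key (fingers on the key while the drive is more than 15 mm above the level of the well's floor) (contact force between the fingers and key above 1.5 N and z of drive in the frame of well above 0.015 m).
It fails at once if the drive is dropped into the well (faster than 0.28 m/s in its last 15 mm) (horizontal distance between drive and well below 0.006 m and z of drive in the frame of well between 0.001 and 0.015 m and linear speed of drive above 0.28 m/s).
It fails at once if the bottle, beaker, petri dish, syringe, tweezers or marker is moved by more than 25 mm (distance of any of buffer_bottle, beaker, petri_dish, syringe, tweezers, marker from where it was at the start of the episode above 0.025 m).
It also fails if it takes over 72 s, if anything falls off the work surface, if the arm or the gripper's body presses on something with over 40 N, if the wrist force passes 120 N, or if a joint passes its speed limit or range.

## Robot

A 6-joint arm with a two-finger parallel gripper is mounted at the origin on a cart in front of the work surface, level with it; the furniture and walls round the work are solid. World frame = base frame: x ahead of the robot, y to its left, z up, the work surface at z = 0. Lengths are in m, angles in rad, forces in N, time in s.
With the tool pointing down it reaches from about 0.325 to 0.775 m from the base axis. Payload 5.5 kg.
Tool frame: the origin (TCP) lies midway between the tips of the shut fingers; the grasp point (between the pads) lies 19 mm behind it; z points along the fingers, y is the line along which they close (so a half turn about z gives the same grasp; the last joint's range is limited). The gripper opens to 85 mm and grips with 20 to 120 N. Pads are 22 mm wide; open, the fingers measure 114 mm over their backs; the gripper's body (76 mm by 85 mm) begins 54 mm behind the grasp point. The pads swing forward as they close: fully open they stand 13 mm farther back than shut.
Start: joints at [-1.167, 0.091, 1.231, -0, 1.82, -0.057], TCP at [0.267, -0.537, 0.231] pointing down, gripper open.
Joint ranges: [-2.87, 2.87], [-0.86, 2.18], [0.17, 2.46], [-1.51, 4.65], [0.06, 2.69], [-2.65, 2.65]. Speed limits (rad/s): [2.57, 2.57, 3.01, 3.14, 3.14, 3.14].

## Interface

Orientations are given as a unit quaternion [w, x, y, z].
In Python, from bench import sensors, snapshot, calibration, robot, recognise, tip_of gives the robot as it stands. The module is installed in compiled form; this text tells all that it offers.
- The arm moves only by the tool jog_arm, never from a script. Its argument "targets" is a list of rows, each an object with "twist": the turn, a rotation vector about the tool's x, y, z in rad, a list of three; "xyz": the shift along the tool's x, y, z in cm, a list of three; "jaw": the finger opening in cm, from 0 to 8.54. In form: [{"twist": [rx, ry, rz], "xyz": [tx, ty, tz], "jaw": jaw}, ...]. A call has 1 to 12 rows; each row shifts and turns the commanded pose from where the row before left it, along the tool's axes as they then stand; what a row does not reach is not made up. A row lasts 1/10 s, in which the tool goes at most 50 mm and 8.59 degrees, less where a joint would pass 70% of its speed; a pose out of reach is approached as far as the arm can. A call with a gripper value outside its range is refused whole. The fingers move at their own pace and stop on an object; "squeeze" is the grip in N (left out, the last holds). Time passes only in rows, so rows that do not move let the fingers close. It gives the time, the measured TCP pose, the force, the opening and the grip force at its end, in the units of the state.
- sensors.observe(): the state, without advancing time (a new reading comes with each control period).
- snapshot(name): name is "side" or "top" or "wrist"; returns the picture (420x560x3 uint8, red, green, blue); there is no depth.
- calibration(name): a dict with "K" (3x3 intrinsics, pixels), "origin" and "orientation" of the camera in the world. Camera axes: x right, y down, z forward; pixel columns grow to the right and rows downward; lengths in m; the calibration is good to about 2 mm. The wrist camera is an equidistant fisheye: a pixel r from the principal point sees the ray r / f radians off the axis. A picture is of the moment at which its call begins: read the wrist's pose just before it. calibration takes no time and is no camera call; for the wrist camera it gives the pose at the moment of the call.
- robot.job_done(): hands the job in; it is judged then, once.
Trained networks look in the newest picture that a camera, given by its name, has taken for a name from the list of things; names that differ only in an ending like _2 or _b are one class to them, and where a whole thing is asked for, a point or a joint stands for the part that bears it (a point fixed in the world has none). Each returns a list of dicts, best first, with "conf" (0 to 1); they miss things now and then, are a little off and sometimes report something else, mostly with a low value. They report only what shows in the picture. A call takes as long as a camera call.
- recognise(target, camera): "bbox" ([left, top, width, height] in pixels, round what is visible of it).
- tip_of(target, camera): "uv" ([column, row] in pixels: a listed point, or the origin of a listed thing).
The state is a dict: "t": time; "joints": joint angles; "joint_velocities": joint speeds; "effort": joint torques, N m; "tool_pos": TCP position; "ee_rot": TCP orientation; "contact_force": force on the tool from outside, world axes, zero at the start; "wrist_torque": the same for the moment, N m; "gripper_width": finger opening in m; "finger_force": force on a finger pad.
Only numpy, scipy, OpenCV 4.12 (cv2) and the standard library are available. Lean on these libraries where they do the work, as an engineer would, in place of code of your own. Each camera call takes 0.05 s, during which the arm holds its last target. There are 200 camera calls.

## Working session

There is one attempt and no reset: what is moved stays moved. The work goes in short steps, Python scripts to look and compute and a tool call to move; the robot and the scene stay as the last step left them, time stands still between calls to the robot, and variables do not carry over. Pictures are saved under pics/ and viewed, at most 10 in all, crops included, and the job is handed in when it is done.

Besides the shell and the picture viewer there is one more tool, called after "Call:" by a JSON object that holds its "api" and its "payload". jog_arm: Moves the arm, as the interface text tells. Its arguments: {"type":"object","properties":{"targets":{"type":"array"},"squeeze":{"type":"number"}},"required":["targets"]}

```bash
mkdir -p pics; cat > h.py <<'E'
import numpy as np,cv2
from scipy.spatial.transform import Rotation as R
from bench import sensors,snapshot,calibration,robot,recognise,tip_of
def rot(q): return R.from_quat([q[1],q[2],q[3],q[0]]).as_matrix()
def ray(cam,uv,cal=None):
    c=cal or calibration(cam);K=np.array(c['K']);M=rot(c['orientation'])
    x=(uv[0]-K[0,2])/K[0,0];y=(uv[1]-K[1,2])/K[1,1]
    if cam=='wrist':
        r=np.hypot(x,y);d=np.array([np.sin(r)*x/max(r,1e-9),np.sin(r)*y/max(r,1e-9),np.cos(r)])
    else: d=np.array([x,y,1.])
    return np.array(c['origin']),M@d
def atz(cam,uv,z,cal=None):
    o,d=ray(cam,uv,cal);return o+d*(z-o[2])/d[2]
def proj(cam,p,cal=None):
    c=cal or calibration(cam);K=np.array(c['K']);q=rot(c['orientation']).T@(np.array(p)-np.array(c['origin']))
    if cam=='wrist':
        t=np.arctan2(np.hypot(q[0],q[1]),q[2]);n=max(np.hypot(q[0],q[1]),1e-9);a=q[:2]/n*t
    else: a=q[:2]/q[2]
    return a*[K[0,0],K[1,1]]+[K[0,2],K[1,2]]
def tri(a,b):
    (o1,d1),(o2,d2)=a,b
    s=np.linalg.lstsq(np.stack([d1,-d2],1),o2-o1,rcond=None)[0]
    p,q=o1+s[0]*d1,o2+s[1]*d2;return (p+q)/2,np.linalg.norm(p-q)
def save(cam,name):
    im=snapshot(cam);cv2.imwrite('pics/'+name,im[:,:,::-1]);return im
np.set_printoptions(precision=4,suppress=True)
E
python3 - <<'E'
from h import *
a=save('top','a.png');b=save('side','b.png')
cv2.imwrite('pics/ab.png',cv2.resize(np.vstack([a,b])[:,:,::-1],None,fx=.7,fy=.7))
for n in ['well','recorder','cabinet','drawer_handle','buffer_bottle','beaker','petri_dish','syringe','tweezers','marker']:
    r={}
    for c in ['top','side']:
        t=tip_of(n,c); r[c]=[(np.round(x['uv']),round(x['conf'],2)) for x in t[:2]]
        if t: r[c+'p']=atz(c,t[0]['uv'],{'well':.02,'drawer_handle':.072}.get(n,0))
    print(n,r)
for c in ['top','side']: print(c,calibration(c))
s=sensors.observe();print(s)
E
```

```text
well {'top': [(array([251., 185.]), 0.8), (array([324., 279.]), 0.24)], 'topp': array([0.6095, 0.0008, 0.02  ]), 'side': [(array([265., 199.]), 0.59), (array([260., 252.]), 0.58)], 'sidep': array([ 0.5745, -0.1867,  0.02  ])}
recorder {'top': [(array([254., 186.]), 0.71), (array([332., 174.]), 0.62)], 'topp': array([ 0.6096, -0.0044,  0.    ]), 'side': [(array([259., 254.]), 0.64)], 'sidep': array([ 0.6106, -0.0127,  0.    ])}
cabinet {'top': [(array([393., 186.]), 0.75)], 'topp': array([ 0.6077, -0.3349,  0.    ]), 'side': [(array([250., 161.]), 0.65)], 'sidep': array([ 0.6061, -0.3581,  0.    ])}
drawer_handle {'top': [(array([400., 179.]), 0.6)], 'topp': array([ 0.6111, -0.3342,  0.072 ]), 'side': [(array([250., 152.]), 0.74)], 'sidep': array([ 0.6029, -0.335 ,  0.072 ])}
buffer_bottle {'top': [(array([332., 174.]), 0.85)], 'topp': array([ 0.6375, -0.1917,  0.    ]), 'side': [(array([243., 200.]), 0.9), (array([345., 297.]), 0.47)], 'sidep': array([ 0.6398, -0.2058,  0.    ])}
beaker {'top': [(array([190., 275.]), 0.68)], 'topp': array([0.4002, 0.1436, 0.    ]), 'side': [(array([3
[... 1067 characters left out ...]
96],
       [  0.    , 422.2642, 216.0033],
       [  0.    ,   0.    ,   1.    ]]), 'origin': array([0.6339, 0.55  , 1.0618]), 'orientation': array([-0.0237,  0.0619,  0.9567, -0.2836])}
{'t': 1.1, 'joints': array([-1.1667,  0.0911,  1.2307,  0.    ,  1.8198, -0.0567]), 'joint_velocities': array([-0.    , -0.0017,  0.0009, -0.0003, -0.0019,  0.001 ]), 'effort': array([  0.    , -45.8474, -41.81  ,  -0.0002,   0.001 ,   0.    ]), 'tool_pos': array([ 0.2668, -0.5374,  0.2313]), 'ee_rot': array([-0.    ,  0.9736,  0.2284,  0.    ]), 'contact_force': array([ 0.066 , -0.4847,  0.4625]), 'wrist_torque': array([-0.0668, -0.02  ,  0.0116]), 'finger_force': 0.0, 'gripper_width': 0.08545571281280265}
```

View pics/a.png

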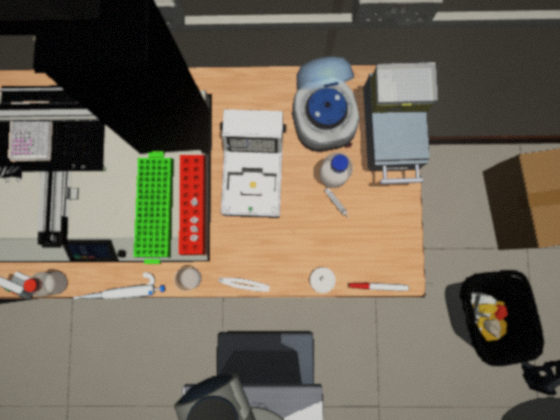

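View pics/b.png

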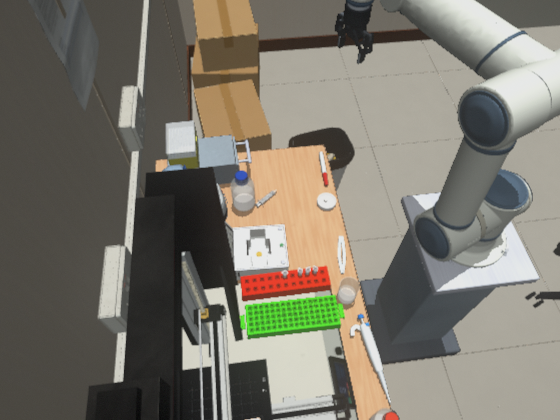

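Call:
{"api": "jog_arm", "payload": {"targets": [{"twist": [0, 0, -0.139], "xyz": [0, 0, -0.9], "jaw": 2.5}, {"twist": [0, 0, -0.139], "xyz": [0, 0, -0.9], "jaw": 2.5}, {"twist": [0, 0, -0.139], "xyz": [0, 0, -0.9], "jaw": 2.5}, {"twist": [0, 0, -0.139], "xyz": [0, 0, -0.9], "jaw": 2.5}, {"twist": [0, 0, -0.139], "xyz": [0, 0, -0.9], "jaw": 2.5}, {"twist": [0, 0, -0.139], "xyz": [0, 0, -0.9], "jaw": 2.5}, {"twist": [0, 0, -0.139], "xyz": [0, 0, -0.9], "jaw": 2.5}, {"twist": [0, 0, -0.137], "xyz": [0, 0, -0.9], "jaw": 2.5}]}}

```text
t: 1.9
tool_pos: [0.2668, -0.5374, 0.3037]
ee_rot: [0.0, 0.705, 0.709, 0.0]
contact_force: [-1.1, -0.1, -0.7]
gripper_width: 0.0249
finger_force: 0.0
```

Call:
{"api": "jog_arm", "payload": {"targets": [{"twist": [0, 0, 0], "xyz": [2.5, 3.3, 0], "jaw": 2.5}, {"twist": [0, 0, 0], "xyz": [2.5, 3.3, 0], "jaw": 2.5}, {"twist": [0, 0, 0], "xyz": [2.5, 3.3, 0], "jaw": 2.5}, {"twist": [0, 0, 0], "xyz": [2.5, 3.3, 0], "jaw": 2.5}, {"twist": [0, 0, 0], "xyz": [2.5, 3.3, 0], "jaw": 2.5}, {"twist": [0, 0, 0], "xyz": [2.5, 3.3, 0], "jaw": 2.5}, {"twist": [0, 0, 0], "xyz": [2.5, 3.3, 0], "jaw": 2.5}, {"twist": [0, 0, 0], "xyz": [2.5, 3.3, 0], "jaw": 2.5}, {"twist": [0, 0, 0], "xyz": [0, 0, 0], "jaw": 2.5}]}}

```text
t: 2.8
tool_pos: [0.5342, -0.3337, 0.3023]
ee_rot: [-0.001, 0.705, 0.709, 0.001]
contact_force: [-0.9, -0.7, 0.1]
gripper_width: 0.0249
finger_force: 0.0
```

```bash
python3 - <<'E'
from h import *
s=sensors.observe();print(s['tool_pos'],s['ee_rot'],s['joints'],s['contact_force'])
c=calibration('wrist');print(c)
save('wrist','c.png')
for n,z in [('drawer_handle',.072),('cabinet',0),('well',.02),('recorder',0)]:
    for x in tip_of(n,'wrist')[:2]: print(n,x['uv'],x['conf'],atz('wrist',x['uv'],z,c))
E
```

```text
[ 0.5342 -0.3337  0.3023] [-0.0007  0.7049  0.7093  0.0008] [-0.6134  0.204   0.9801  0.002   1.9586 -0.6188] [-0.8775 -0.723   0.1087]
{'K': array([[325.1923,   0.    , 283.8914],
       [  0.    , 325.1923, 214.7956],
       [  0.    ,   0.    ,   1.    ]]), 'origin': array([ 0.5333, -0.2578,  0.4452]), 'orientation': array([0.1496, 0.9887, 0.0032, 0.0006])}
drawer_handle [347.8, 186.4] 0.56 [ 0.6099 -0.3376  0.072 ]
drawer_handle [336.3, 175.3] 0.31 [ 0.5954 -0.3245  0.072 ]
cabinet [338.4, 176.3] 0.79 [ 0.6104 -0.3387  0.    ]
cabinet [172.9, 142.1] 0.55 [ 0.3767 -0.2891  0.    ]
well [179.2, 52.9] 0.72 [ 0.3943 -0.1661  0.02  ]
```

View pics/c.png

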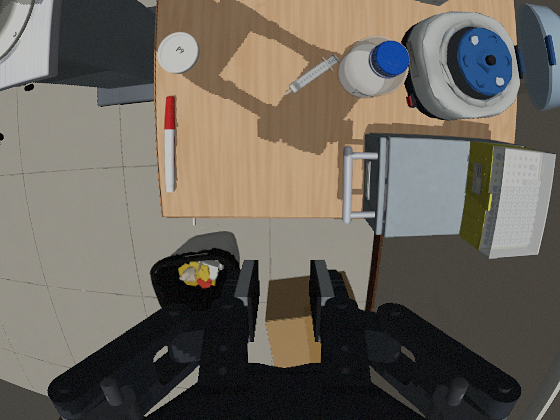

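```bash
python3 - <<'E'
from h import *
c=calibration('wrist')
for uv,z in [((348.5,148),.077),((348.5,220),.077),((348.5,184),.077),((388,136),.092),((384,236),.092),((385,136),.092),((473,139),.092),((384,238),.092),((460,239),.092)]: print(uv,atz('wrist',uv,z,c))
c=calibration('top')
for uv,z in [((383,182),.072),((423,180),.072),((222,215),.062),((281,216),.062),((224,112),.118),((283,113),.118)]: print('top',uv,atz('top',uv,z,c))
E
```

```text
(348.5, 148) [ 0.6038 -0.2972  0.077 ]
(348.5, 220) [ 0.6079 -0.3841  0.077 ]
(348.5, 184) [ 0.6055 -0.3396  0.077 ]
(388, 136) [ 0.646  -0.2806  0.092 ]
(384, 236) [ 0.6503 -0.3996  0.092 ]
(385, 136) [ 0.6425 -0.2808  0.092 ]
(473, 139) [ 0.7597 -0.2764  0.092 ]
(384, 238) [ 0.6506 -0.4022  0.092 ]
(460, 239) [ 0.7592 -0.406   0.092 ]
top (383, 182) [ 0.6055 -0.2969  0.072 ]
top (423, 180) [ 0.6094 -0.3854  0.072 ]
top (222, 215) [0.535  0.0624 0.062 ]
top (281, 216) [ 0.532  -0.0699  0.062 ]
top (224, 112) [0.7547 0.0525 0.118 ]
top (283, 113) [ 0.751  -0.0759  0.118 ]
```

Call:
{"api": "jog_arm", "payload": {"targets": [{"twist": [0, 0, -0.034], "xyz": [-0.3, 3.6, 0], "jaw": 2.5}, {"twist": [0, 0, 0], "xyz": [-0.4, 3.6, 2], "jaw": 2.5}, {"twist": [0, 0, 0], "xyz": [0, 0, 4.5], "jaw": 2.5}, {"twist": [0, 0, 0], "xyz": [0, 0, 4.5], "jaw": 2.5}, {"twist": [0, 0, 0], "xyz": [0, 0, 3.5], "jaw": 2.5}, {"twist": [0, 0, 0], "xyz": [0, 0, 2.0], "jaw": 2.5}, {"twist": [0, 0, 0], "xyz": [0, 0, 0], "jaw": 2.5}]}}

```text
t: 3.75
tool_pos: [0.6003, -0.3435, 0.1333]
ee_rot: [-0.004, 0.696, 0.718, -0.001]
contact_force: [0.1, -0.7, -1.6]
gripper_width: 0.0249
finger_force: 0.0
```

```bash
python3 - <<'E'
from h import *
s=sensors.observe();print(s['tool_pos'],s['ee_rot'],s['joints'],s['contact_force'])
save('wrist','d.png')
E
```

```text
[ 0.6003 -0.3435  0.1333] [-0.0039  0.6957  0.7183 -0.0009] [-0.5688  0.3495  1.1082 -0.0002  1.6918 -0.6008] [ 0.0529 -0.6737 -1.6006]
```

View pics/d.png

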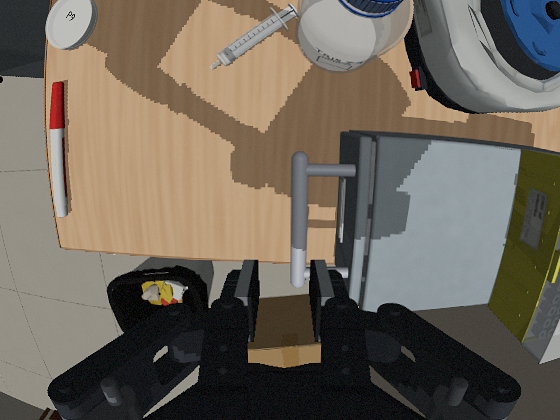

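```bash
python3 - <<'E'
from h import *
c=calibration('wrist');M=rot(sensors.observe()['ee_rot']);p=sensors.observe()['tool_pos'];print(M)
for uv in [(300,158),(299,284),(299.5,221)]: 
    q=atz('wrist',uv,.077,c); print(q,(M.T@(q-p))*100)
E
```

```text
[[-0.0323  0.9995 -0.003 ]
 [ 0.9995  0.0323  0.0018]
 [ 0.0019 -0.003  -1.    ]]
[ 0.6093 -0.2932  0.077 ] [5.0223 0.9746 5.9701]
[ 0.6128 -0.3818  0.077 ] [-3.8364  1.043   5.953 ]
[ 0.6108 -0.3346  0.077 ] [0.8805 0.9935 5.9621]
```

Call:
{"api": "jog_arm", "payload": {"targets": [{"twist": [0, 0, -0.008], "xyz": [0.6, 1.0, 0.5], "jaw": 2.5}, {"twist": [0, 0, 0], "xyz": [0, 0, 2.5], "jaw": 2.5}, {"twist": [0, 0, 0], "xyz": [0, 0, 2.5], "jaw": 2.5}, {"twist": [0, 0, 0], "xyz": [0, 0, 1.8], "jaw": 2.5}, {"twist": [0, 0, 0], "xyz": [0, 0, 0.9], "jaw": 2.5}, {"twist": [0, 0, 0], "xyz": [0, 0, 0], "jaw": 2.5}]}}

```text
t: 4.4
tool_pos: [0.613, -0.3367, 0.0562]
ee_rot: [-0.0, 0.692, 0.722, 0.0]
contact_force: [-0.1, -0.3, 0.7]
gripper_width: 0.0249
finger_force: 0.0
```

Call:
{"api": "jog_arm", "payload": {"targets": [{"twist": [0, 0, 0], "xyz": [0, 0, 0], "jaw": 0.5}, {"twist": [0, 0, 0], "xyz": [0, 0, 0], "jaw": 0.5}, {"twist": [0, 0, 0], "xyz": [0, 0, 0], "jaw": 0.5}, {"twist": [0, 0, 0], "xyz": [0, 0, 0], "jaw": 0.5}, {"twist": [0, 0, 0], "xyz": [0, 0, 0], "jaw": 0.5}], "squeeze": 50}}

```text
t: 4.9
tool_pos: [0.6126, -0.3372, 0.0582]
ee_rot: [0.0, 0.692, 0.722, -0.0]
contact_force: [-4.6, 0.1, 2.2]
gripper_width: 0.0094
finger_force: 48.8
```

Call:
{"api": "jog_arm", "payload": {"targets": [{"twist": [0, 0, 0], "xyz": [0, -1.0, 0], "jaw": 0.5}, {"twist": [0, 0, 0], "xyz": [0, -2.2, 0], "jaw": 0.5}, {"twist": [0, 0, 0], "xyz": [0, -2.5, 0], "jaw": 0.5}, {"twist": [0, 0, 0], "xyz": [0, -2.5, 0], "jaw": 0.5}, {"twist": [0, 0, 0], "xyz": [0, -2.5, 0], "jaw": 0.5}, {"twist": [0, 0, 0], "xyz": [0, -2.5, 0], "jaw": 0.5}, {"twist": [0, 0, 0], "xyz": [0, -2.0, 0], "jaw": 0.5}, {"twist": [0, 0, 0], "xyz": [0, -1.2, 0], "jaw": 0.5}, {"twist": [0, 0, 0], "xyz": [0, -0.6, 0], "jaw": 0.5}, {"twist": [0, 0, 0], "xyz": [0, -0.2, 0], "jaw": 0.5}, {"twist": [0, 0, 0], "xyz": [0, 0, 0], "jaw": 0.5}]}}

```text
t: 6.0
tool_pos: [0.4426, -0.3423, 0.0581]
ee_rot: [0.001, 0.692, 0.722, 0.003]
contact_force: [3.8, 8.5, 3.3]
gripper_width: 0.009
finger_force: 50.3
```

Call:
{"api": "jog_arm", "payload": {"targets": [{"twist": [0, 0, 0], "xyz": [0, -0.3, 0], "jaw": 0.5}, {"twist": [0, 0, 0], "xyz": [0, 0, 0], "jaw": 0.5}]}}

```text
t: 6.2
tool_pos: [0.4425, -0.3423, 0.0582]
ee_rot: [0.004, 0.691, 0.723, 0.005]
contact_force: [15.9, 6.7, -2.1]
gripper_width: 0.0092
finger_force: 49.9
```

Call:
{"api": "jog_arm", "payload": {"targets": [{"twist": [0, 0, 0], "xyz": [0, 0.2, 0], "jaw": 2.5}, {"twist": [0, 0, 0], "xyz": [0, 0, 0], "jaw": 2.5}, {"twist": [0, 0, 0], "xyz": [0, 0, 0], "jaw": 2.5}, {"twist": [0, 0, 0], "xyz": [0, 0, -2], "jaw": 2.5}, {"twist": [0, 0, 0], "xyz": [0, 0, -4], "jaw": 2.5}, {"twist": [0, 0, 0], "xyz": [0, 0, -4], "jaw": 7.5}, {"twist": [0, 0, 0], "xyz": [0, 3, -4], "jaw": 7.5}, {"twist": [0, 0, 0], "xyz": [0, 3, -4], "jaw": 7.5}, {"twist": [0, 0, 0], "xyz": [0, 2, -4], "jaw": 7.5}, {"twist": [0, 0, 0], "xyz": [0, 0, 0], "jaw": 7.5}]}}

```text
t: 7.2
tool_pos: [0.5225, -0.3415, 0.2836]
ee_rot: [0.006, 0.692, 0.722, 0.001]
contact_force: [-0.4, -0.3, 0.7]
gripper_width: 0.0751
finger_force: 0.0
```

```bash
python3 - <<'E'
from h import *
s=sensors.observe();p=s['tool_pos'];M=rot(s['ee_rot']);print(p,s['ee_rot'],s['joints'],s['contact_force'])
c=calibration('wrist');save('wrist','e.png')
for n,z in [('drawer_handle',.072),('drive',.012),('key',.012),('well',.02),('recorder',0)]:
    for x in tip_of(n,'wrist')[:2]: print(n,x['uv'],x['conf'],atz('wrist',x['uv'],z,c))
    for x in recognise(n,'wrist')[:2]: print(n,x['bbox'],x['conf'])
E
```

```text
[ 0.5225 -0.3415  0.2836] [0.0056 0.6916 0.7222 0.0009] [-0.6335  0.1653  1.0572  0.0003  1.9076 -0.6767] [-0.4093 -0.2764  0.7341]
drawer_handle [212.9, 179.9] 0.9 [ 0.4442 -0.3393  0.072 ]
drawer_handle [205.5, 128.2, 194.3, 106.2] 0.79
drive [318.4, 156.4] 0.75 [ 0.5678 -0.316   0.012 ]
drive [297.0, 137.5, 48.8, 43.1] 0.73
drive [161.6, 17.5, 48.0, 44.9] 0.7
key [317.9, 153.1] 0.59 [ 0.5669 -0.3117  0.012 ]
key [311.4, 149.5, 22.7, 25.6] 0.64
well [444.3, 0.0, 18.1, 6.4] 0.55
recorder [451.6, 0.6, 8.6, 6.8] 0.57
```

View pics/e.png

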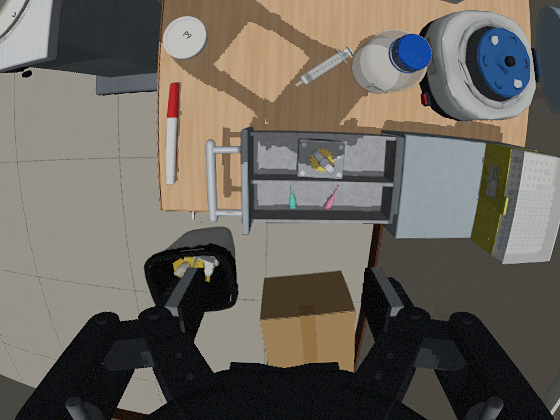

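```bash
python3 - <<'E'
from h import *
s=sensors.observe();p=s['tool_pos'];M=rot(s['ee_rot'])
c=calibration('wrist')
for uv,z in [((318.4,156.4),.012),((297,137.5),.052),((346,180.6),.052),((321.4,159),.052),((323,160),.078)]:
    q=atz('wrist',uv,z,c);print(uv,q,M.T@(q-p)*100)
im=cv2.imread('pics/e.png')[115:245,230:410];cv2.imwrite('pics/ec.png',cv2.resize(im,None,fx=4.4,fy=4.4,interpolation=cv2.INTER_CUBIC))
E
```

```text
(318.4, 156.4) [ 0.5612 -0.3125  0.012 ] [ 2.634   4.3106 26.3769]
(297, 137.5) [ 0.5314 -0.2876  0.052 ] [ 5.253   1.438  22.3801]
(346, 180.6) [ 0.5909 -0.3342  0.052 ] [ 0.3508  7.182  22.3738]
(321.4, 159) [ 0.5604 -0.3106  0.052 ] [ 2.8303  4.2323 22.377 ]
(323, 160) [ 0.559  -0.3083  0.078 ] [ 3.0655  4.1025 19.7772]
```

View pics/ec.png

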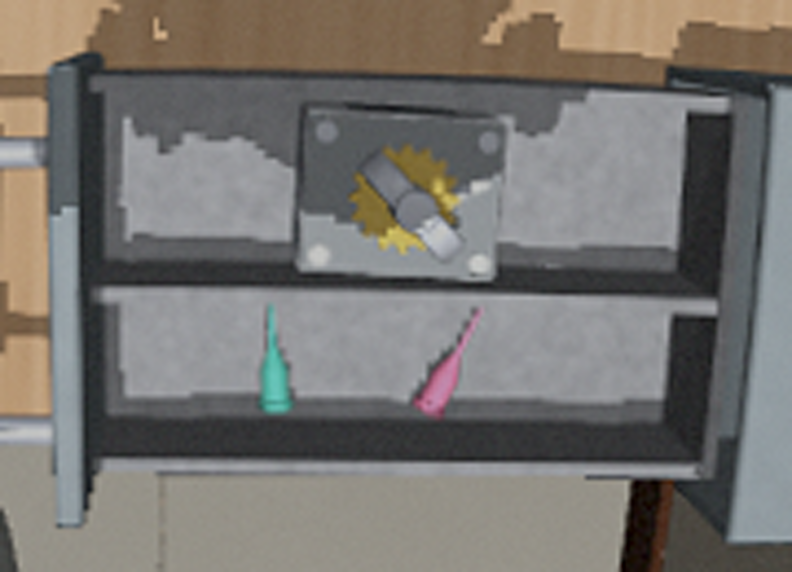

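```bash
python3 - <<'E'
from h import *
s=sensors.observe();p=s['tool_pos'];M=rot(s['ee_rot']);print(p,s['ee_rot'])
c=calibration('wrist');save('wrist','f.png')
for n,z in [('drive',.012),('key',.012)]:
    for x in tip_of(n,'wrist')[:1]: q=atz('wrist',x['uv'],z,c);print(n,x['uv'],x['conf'],q,M.T@(q-p)*100)
    for x in recognise(n,'wrist')[:1]:
        b=x['bbox'];print(n,b,x['conf'])
        for uv in [b[:2],[b[0]+b[2],b[1]+b[3]],[b[0]+b[2]/2,b[1]+b[3]/2]]:
            q=atz('wrist',uv,.052 if n=='drive' else .078,c);print(q,M.T@(q-p)*100)
s=sensors.observe();print(s['tool_pos'],s['ee_rot'])
E
```

```text
[ 0.5194 -0.3408  0.2758] [-0.0004  0.6922  0.7217 -0.0001]
drive [327.6, 156.8] 0.8 [ 0.5729 -0.3124  0.012 ] [ 2.6002  5.4805 26.3761]
drive [299.9, 141.0, 49.8, 44.0] 0.95
[ 0.5349 -0.2914  0.052 ] [ 4.8587  1.7661 22.3797]
[ 0.5957 -0.3391  0.052 ] [-0.1667  7.648  22.3732]
[ 0.5646 -0.315   0.052 ] [ 2.3743  4.6335 22.3765]
key [319.7, 157.6] 0.97 [ 0.5629 -0.314   0.012 ] [ 2.4832  4.4784 26.3767]
key [314.4, 151.0, 27.0, 27.4] 0.75
[ 0.5493 -0.2993  0.078 ] [ 4.0128  3.1718 19.7783]
[ 0.5803 -0.3271  0.078 ] [ 1.1012  6.1536 19.7749]
[ 0.5645 -0.3131  0.078 ] [ 2.5684  4.6393 19.7766]
[ 0.5198 -0.3408  0.2763] [ 0.0001  0.6921  0.7218 -0.    ]
```

Call:
{"api": "jog_arm", "payload": {"targets": [{"twist": [0, 0, 0], "xyz": [1.2, 2.3, 2], "jaw": 7.5}, {"twist": [0, 0, 0], "xyz": [1.2, 2.3, 3], "jaw": 7.5}, {"twist": [0, 0, 0], "xyz": [0, 0, 4], "jaw": 7.5}, {"twist": [0, 0, 0], "xyz": [0, 0, 4], "jaw": 7.5}, {"twist": [0, 0, 0], "xyz": [0, 0, 3], "jaw": 7.5}, {"twist": [0, 0, 0], "xyz": [0, 0, 1], "jaw": 7.5}, {"twist": [0, 0, 0], "xyz": [0, 0, 0], "jaw": 7.5}, {"twist": [0, 0, 0], "xyz": [0, 0, 0], "jaw": 7.5}, {"twist": [0, 0, 0], "xyz": [0, 0, 0], "jaw": 7.5}]}}

```text
t: 8.9
tool_pos: [0.5658, -0.3156, 0.1094]
ee_rot: [0.002, 0.692, 0.722, 0.0]
contact_force: [0.1, 0.2, 0.7]
gripper_width: 0.075
finger_force: 0.0
```

```bash
python3 - <<'E'
from h import *
s=sensors.observe();p=s['tool_pos'];M=rot(s['ee_rot']);print(p,s['ee_rot'],s['joint_velocities'])
c=calibration('wrist');im=save('wrist','g.png')
for n,z in [('drive',.012),('key',.012)]:
    for x in tip_of(n,'wrist')[:1]: q=atz('wrist',x['uv'],z,c);print(n,x['uv'],x['conf'],q,M.T@(q-p)*100)
    for x in recognise(n,'wrist')[:1]:
        b=x['bbox'];print(n,b,x['conf'])
        for uv in [b[:2],[b[0]+b[2],b[1]+b[3]],[b[0]+b[2]/2,b[1]+b[3]/2]]:
            q=atz('wrist',uv,.052 if n=='drive' else .078,c);print(q,M.T@(q-p)*100)
s=sensors.observe();print(s['tool_pos'],s['ee_rot'])
E
```

```text
[ 0.5658 -0.3156  0.1094] [0.0022 0.6921 0.7218 0.0005] [-0.     -0.0015  0.0056 -0.0006 -0.0017 -0.0012]
drive [287.0, 211.1] 0.61 [ 0.5681 -0.3115  0.012 ] [0.4313 0.2124 9.739 ]
drive [248.0, 191.8, 82.9, 75.3] 0.65
[ 0.5418 -0.2876  0.052 ] [ 2.9114 -2.3033  5.723 ]
[ 0.5992 -0.3385  0.052 ] [-2.4088  3.2202  5.7577]
[ 0.5692 -0.3119  0.052 ] [0.3759 0.336  5.7395]
key [285.3, 215.0] 0.66 [ 0.567  -0.3147  0.012 ] [0.1162 0.0819 9.7393]
key [262.7, 210.8, 42.8, 56.4] 0.78
[ 0.5528 -0.2919  0.078 ] [ 2.4285 -1.2138  3.1283]
[ 0.579  -0.3261  0.078 ] [-1.0891  1.263   3.1468]
[ 0.5655 -0.3084  0.078 ] [ 0.7335 -0.0162  3.1372]
[ 0.5651 -0.3151  0.1073] [0.0008 0.6921 0.7218 0.0002]
```

View pics/g.png

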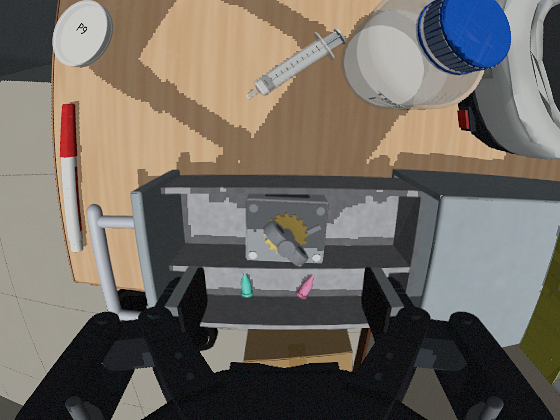

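Call:
{"api": "jog_arm", "payload": {"targets": [{"twist": [0, 0, 0], "xyz": [0.2, 0.2, 2], "jaw": 7.5}, {"twist": [0, 0, 0], "xyz": [0, 0, 3], "jaw": 7.5}, {"twist": [0, 0, 0], "xyz": [0, 0, 2.5], "jaw": 7.5}, {"twist": [0, 0, 0], "xyz": [0, 0, 1.5], "jaw": 7.5}, {"twist": [0, 0, 0], "xyz": [0, 0, 0.3], "jaw": 7.5}, {"twist": [0, 0, 0], "xyz": [0, 0, 0], "jaw": 7.5}, {"twist": [0, 0, 0], "xyz": [0, 0, 0], "jaw": 7.5}]}}

```text
t: 9.85
tool_pos: [0.5675, -0.3134, 0.0152]
ee_rot: [0.001, 0.692, 0.722, 0.0]
contact_force: [-0.3, 0.3, 0.8]
gripper_width: 0.0751
finger_force: 0.0
```

Call:
{"api": "jog_arm", "payload": {"targets": [{"twist": [0, 0, 0], "xyz": [0, 0, 0], "jaw": 4.5}, {"twist": [0, 0, 0], "xyz": [0, 0, 0], "jaw": 4.5}, {"twist": [0, 0, 0], "xyz": [0, 0, 0], "jaw": 4.5}, {"twist": [0, 0, 0], "xyz": [0, 0, 0], "jaw": 4.5}, {"twist": [0, 0, 0], "xyz": [0, 0, 0], "jaw": 4.5}], "squeeze": 40}}

```text
t: 10.35
tool_pos: [0.5675, -0.3133, 0.0153]
ee_rot: [0.001, 0.692, 0.722, 0.0]
contact_force: [0.2, 0.5, 6.2]
gripper_width: 0.054
finger_force: 42.7
```

Call:
{"api": "jog_arm", "payload": {"targets": [{"twist": [0, 0, 0], "xyz": [0, 0, -1.0], "jaw": 4.5}, {"twist": [0, 0, 0], "xyz": [0, 0, -3], "jaw": 4.5}, {"twist": [0, 0, 0], "xyz": [0, 0, -4], "jaw": 4.5}, {"twist": [0, 0, 0], "xyz": [0, 0, -4], "jaw": 4.5}, {"twist": [0, 0, 0], "xyz": [0, -0.5, -3], "jaw": 4.5}, {"twist": [0, 0, 0], "xyz": [2, -2.4, 0], "jaw": 4.5}, {"twist": [0, 0, 0], "xyz": [3.5, -2.5, 0], "jaw": 4.5}, {"twist": [0, 0, 0], "xyz": [3.7, -2.0, 0], "jaw": 4.5}, {"twist": [0, 0, 0], "xyz": [4, -1.0, 0], "jaw": 4.5}, {"twist": [0, 0, 0], "xyz": [4, -0.5, 0], "jaw": 4.5}, {"twist": [0, 0, 0], "xyz": [2.5, 0, 0], "jaw": 4.5}, {"twist": [0, 0, 0], "xyz": [0, 0, 0], "jaw": 4.5}]}}

```text
t: 11.55
tool_pos: [0.4689, -0.1168, 0.1634]
ee_rot: [-0.0, 0.691, 0.723, 0.0]
contact_force: [-0.1, -0.3, -2.5]
gripper_width: 0.054
finger_force: 42.8
```

```bash
python3 - <<'E'
from h import *
s=sensors.observe();print(s['tool_pos'],s['ee_rot'],s['gripper_width'],s['finger_force'])
a=save('wrist','i.png')
b=save('side','j.png');
for n in ['drive','tweezers','petri_dish','syringe']:
    print(n,[x['bbox'] for x in recognise(n,'wrist')[:1]])
cv2.imwrite('pics/ij.png',cv2.resize(np.hstack([a[:,60:460],b[100:340,180:420].repeat(2,0).repeat(2,1)[:420,:400]])[:,:,::-1],None,fx=1,fy=1))
E
```

```text
[ 0.4689 -0.1168  0.1634] [-0.0005  0.6908  0.7231  0.0005] 0.053952476321379304 42.82573519041762
drive [[217.5, 235.1, 138.2, 133.0]]
tweezers [[175.5, 0.0, 40.7, 114.5]]
petri_dish [[173.5, 211.3, 58.5, 58.5]]
syringe [[369.8, 255.0, 43.6, 29.6]]
```

View pics/ij.png

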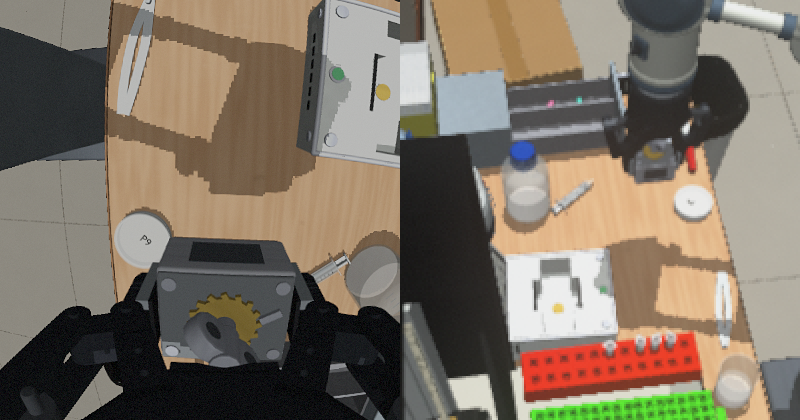

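Call:
{"api": "jog_arm", "payload": {"targets": [{"twist": [0, 0, 0.07], "xyz": [0, 0, 3], "jaw": 4.5}, {"twist": [0, 0, 0], "xyz": [0, 0, 4], "jaw": 4.5}, {"twist": [0, 0, 0], "xyz": [0, 0, 4], "jaw": 4.5}, {"twist": [0, 0, 0], "xyz": [0, 0, 3], "jaw": 4.5}, {"twist": [0, 0, 0], "xyz": [0, 0, 1.2], "jaw": 4.5}, {"twist": [0, 0, 0], "xyz": [0, 0, 0], "jaw": 4.5}, {"twist": [0, 0, 0], "xyz": [0, 0, 0.2], "jaw": 4.5}, {"twist": [0, 0, 0], "xyz": [0, 0, 0.2], "jaw": 4.5}, {"twist": [0, 0, 0], "xyz": [0, 0, 0], "jaw": 4.5}]}}

```text
t: 12.75
tool_pos: [0.4704, -0.1201, 0.0088]
ee_rot: [0.001, 0.717, 0.697, 0.001]
contact_force: [-0.6, 0.6, -1.5]
gripper_width: 0.0535
finger_force: 42.8
```

Call:
{"api": "jog_arm", "payload": {"targets": [{"twist": [0, 0, 0], "xyz": [0, 0, 0.2], "jaw": 4.5}, {"twist": [0, 0, 0], "xyz": [0, 0, 0.1], "jaw": 4.5}, {"twist": [0, 0, 0], "xyz": [0, 0, 0], "jaw": 4.5}, {"twist": [0, 0, 0], "xyz": [0, 0, 0], "jaw": 4.5}]}}

```text
t: 13.15
tool_pos: [0.4694, -0.1196, 0.0043]
ee_rot: [-0.0, 0.717, 0.697, -0.0]
contact_force: [0.1, 0.7, -2.9]
gripper_width: 0.0539
finger_force: 42.8
```

Not yet on the bench; lower slightly more.

Call:
{"api": "jog_arm", "payload": {"targets": [{"twist": [0, 0, 0], "xyz": [0, 0, 0.1], "jaw": 4.5}, {"twist": [0, 0, 0], "xyz": [0, 0, 0.05], "jaw": 4.5}, {"twist": [0, 0, 0], "xyz": [0, 0, 0], "jaw": 4.5}, {"twist": [0, 0, 0], "xyz": [0, 0, 0], "jaw": 4.5}]}}

```text
t: 13.55
tool_pos: [0.4696, -0.1197, 0.0033]
ee_rot: [0.0, 0.717, 0.697, 0.0]
contact_force: [-2.3, 0.8, 2.6]
gripper_width: 0.0537
finger_force: 43.2
```

Call:
{"api": "jog_arm", "payload": {"targets": [{"twist": [0, 0, 0], "xyz": [0, 0, 0], "jaw": 7.5}, {"twist": [0, 0, 0], "xyz": [0, 0, 0], "jaw": 7.5}, {"twist": [0, 0, 0], "xyz": [0, 0, 0], "jaw": 7.5}, {"twist": [0, 0, 0], "xyz": [0, 0, -2], "jaw": 7.5}, {"twist": [0, 0, 0], "xyz": [0, 0, -4], "jaw": 7.5}, {"twist": [0, 0, 0], "xyz": [0, 0, -4], "jaw": 7.5}, {"twist": [0, 0, -0.1428], "xyz": [0, 0, -2], "jaw": 7.5}, {"twist": [0, 0, -0.1428], "xyz": [0, 0, 0], "jaw": 7.5}, {"twist": [0, 0, -0.1428], "xyz": [0, 0, 0], "jaw": 7.5}, {"twist": [0, 0, -0.1428], "xyz": [0, 0, 0], "jaw": 7.5}, {"twist": [0, 0, -0.1428], "xyz": [0, 0, 0], "jaw": 7.5}, {"twist": [0, 0, -0.1428], "xyz": [0, 0, 0], "jaw": 7.5}]}}

```text
t: 14.75
tool_pos: [0.4695, -0.1197, 0.1227]
ee_rot: [0.0, 0.36, 0.933, -0.0]
contact_force: [0.5, -0.8, 0.2]
gripper_width: 0.0751
finger_force: 0.0
```

Call:
{"api": "jog_arm", "payload": {"targets": [{"twist": [0, 0, -0.1428], "xyz": [0, 0, 0], "jaw": 7.5}, {"twist": [0, 0, -0.1428], "xyz": [0, 0, 0], "jaw": 7.5}, {"twist": [0, 0, -0.1428], "xyz": [0, 0, 0], "jaw": 7.5}, {"twist": [0, 0, -0.1428], "xyz": [0, 0, 0], "jaw": 7.5}, {"twist": [0, 0, -0.1428], "xyz": [0, 0, 0], "jaw": 7.5}, {"twist": [0, 0, 0], "xyz": [0, 0, 0], "jaw": 7.5}, {"twist": [0, 0, 0], "xyz": [0, 0, 0], "jaw": 7.5}, {"twist": [0, 0, 0], "xyz": [0, 0, 0], "jaw": 7.5}]}}

```text
t: 15.55
tool_pos: [0.4695, -0.1197, 0.1227]
ee_rot: [0.0, 0.015, 1.0, -0.0]
contact_force: [0.3, -0.5, -0.1]
gripper_width: 0.075
finger_force: 0.0
```

```bash
python3 - <<'E'
from h import *
s=sensors.observe();p=s['tool_pos'];M=rot(s['ee_rot']);print(p,s['ee_rot'],s['joints'])
c=calibration('wrist');im=save('wrist','k.png')
for n,z in [('drive',0),('key',0),('well',.02),('recorder',0)]:
    for x in tip_of(n,'wrist')[:1]: q=atz('wrist',x['uv'],z,c);print(n,x['uv'],x['conf'],q,M.T@(q-p)*100)
s=sensors.observe();print(s['tool_pos'],s['ee_rot'])
E
```

```text
[ 0.4695 -0.1197  0.1227] [ 0.      0.0154  0.9999 -0.    ] [-0.3198 -0.2181  1.7187  0.      1.6409 -1.8599]
drive [282.1, 203.6] 0.65 [ 0.4659 -0.121   0.    ] [ 0.3545 -0.1378 12.2742]
key [284.8, 205.7] 0.55 [ 0.4678 -0.1187  0.    ] [ 0.1699  0.0909 12.2743]
[ 0.4695 -0.1197  0.1228] [ 0.      0.0144  0.9999 -0.    ]
```

View pics/k.png

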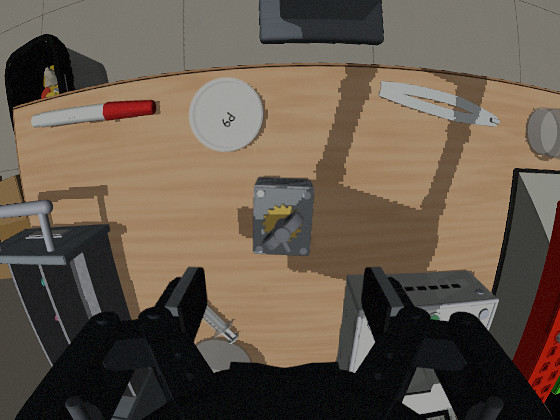

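Call:
{"api": "jog_arm", "payload": {"targets": [{"twist": [0, 0, 0], "xyz": [0, 0, -4], "jaw": 7.5}, {"twist": [0, 0, 0], "xyz": [-2.5, 2, -3.5], "jaw": 7.5}, {"twist": [0, 0, 0], "xyz": [-3.3, 2.5, -2.5], "jaw": 7.5}, {"twist": [0, 0, 0], "xyz": [-3.3, 2.5, -2], "jaw": 7.5}, {"twist": [0, 0, 0], "xyz": [-3.3, 2.5, -2], "jaw": 7.5}, {"twist": [0, 0, 0], "xyz": [-3, 2.5, -1], "jaw": 7.5}, {"twist": [0, 0, 0], "xyz": [0, 0, 0], "jaw": 7.5}, {"twist": [0, 0, 0], "xyz": [0, 0, 0], "jaw": 7.5}, {"twist": [0, 0, 0], "xyz": [0, 0, 0], "jaw": 7.5}, {"twist": [0, 0, 0], "xyz": [0, 0, 0], "jaw": 7.5}]}}

```text
t: 16.8
tool_pos: [0.626, -0.0049, 0.2731]
ee_rot: [0.0, 0.015, 1.0, -0.0]
contact_force: [0.5, -0.1, 0.8]
gripper_width: 0.0751
finger_force: 0.0
```

```bash
python3 - <<'E'
from h import *
s=sensors.observe();p=s['tool_pos'];M=rot(s['ee_rot']);print(p,s['ee_rot'],s['joints'])
c=calibration('wrist');im=save('wrist','l.png')
for n,z in [('well',.02),('recorder',0)]:
    for x in tip_of(n,'wrist')[:2]: q=atz('wrist',x['uv'],z,c);print(n,x['uv'],x['conf'],q,M.T@(q-p)*100)
print(proj('wrist',[.61,0,.02],c),[x['bbox'] for x in recognise('recorder','wrist')])
s=sensors.observe();print(s['tool_pos'],s['ee_rot'])
import pickle;pickle.dump(c,open('l.pkl','wb'))
u,v=proj('wrist',[.61,0,.062],c).astype(int);u0,v0=max(u-90,0),max(v-68,0);print(u0,v0)
cv2.imwrite('pics/lc.png',cv2.resize(im[v0:v0+136,u0:u0+180,::-1],None,fx=4.4,fy=4.4,interpolation=cv2.INTER_CUBIC))
E
```

```text
[ 0.626  -0.0049  0.2731] [ 0.0001  0.0147  0.9999 -0.0001] [-0.0621  0.1762  1.0638 -0.0002  1.9014 -1.6036]
well [283.3, 167.7] 0.91 [ 0.6125 -0.0052  0.02  ] [ 1.353  -0.0585 25.3096]
recorder [285.4, 165.0] 0.86 [ 0.6122 -0.0025  0.    ] [ 1.3889  0.2084 27.3096]
[287.4405 165.5874] [[222.9, 103.3, 129.1, 214.6]]
[ 0.6263 -0.0046  0.2733] [ 0.0004  0.0145  0.9999 -0.    ]
197 103
```

View pics/lc.png

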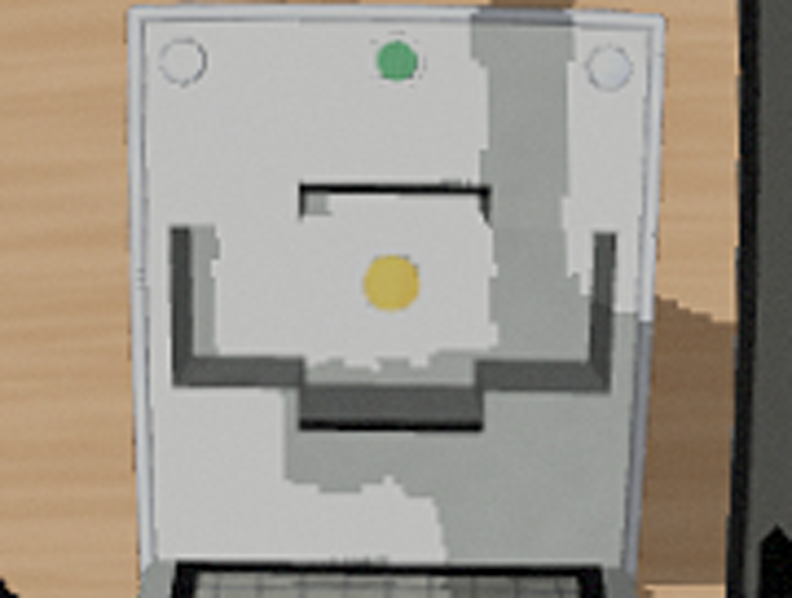

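```bash
python3 - <<'E'
from h import *
import pickle
c=pickle.load(open('l.pkl','rb'))
f=lambda x,y,z: atz('wrist',[(x+.5)/4.4-.5+197,(y+.5)/4.4-.5+103],z,c)
A=[f(300,184,.062),f(490,184,.062),f(482,430,.062),f(299,430,.062)]
for a in A: print(a)
print('mean',np.mean(A,0),'disc',f(391,283,.02))
for a in [(169,228),(616,233),(609,390),(172,387)]: print('scoop',f(*a,.062))
for a in [(133,10),(663,15),(638,560),(147,560)]: print('deck',f(*a,.062))
t=calibration('top')
E
```

```text
[ 0.5794 -0.0242  0.062 ]
[0.5808 0.0227 0.062 ]
[0.6436 0.0198 0.062 ]
[ 0.6423 -0.0271  0.062 ]
mean [ 0.6115 -0.0022  0.062 ] disc [ 0.6116 -0.0025  0.02  ]
scoop [ 0.5891 -0.0574  0.062 ]
scoop [0.5935 0.0541 0.062 ]
scoop [0.6339 0.0525 0.062 ]
scoop [ 0.6299 -0.0591  0.062 ]
deck [ 0.5341 -0.0637  0.062 ]
deck [0.5388 0.0663 0.062 ]
deck [0.6804 0.0612 0.062 ]
deck [ 0.6766 -0.0692  0.062 ]
```

Call:
{"api": "jog_arm", "payload": {"targets": [{"twist": [0, 0, 0.008], "xyz": [3.0, -2.4, 1], "jaw": 7.5}, {"twist": [0, 0, 0], "xyz": [3.1, -2.42, 2], "jaw": 7.5}, {"twist": [0, 0, 0], "xyz": [3.1, -2.42, 2], "jaw": 7.5}, {"twist": [0, 0, 0], "xyz": [3.1, -2.42, 2], "jaw": 7.5}, {"twist": [0, 0, 0], "xyz": [2.94, -2.42, 1], "jaw": 7.5}, {"twist": [0, 0, 0], "xyz": [0, 0, 4], "jaw": 7.5}, {"twist": [0, 0, 0], "xyz": [0, 0, 4], "jaw": 7.5}, {"twist": [0, 0, 0], "xyz": [0, 0, 1], "jaw": 7.5}, {"twist": [0, 0, 0], "xyz": [0, 0, 0], "jaw": 7.5}, {"twist": [0, 0, 0], "xyz": [0, 0, 0], "jaw": 7.5}]}}

```text
t: 18.0
tool_pos: [0.4712, -0.1197, 0.1049]
ee_rot: [0.001, 0.018, 1.0, -0.0]
contact_force: [0.1, -0.0, 0.1]
gripper_width: 0.075
finger_force: 0.0
```

Call:
{"api": "jog_arm", "payload": {"targets": [{"twist": [0, 0, 0], "xyz": [0.05, 0, 3], "jaw": 7.5}, {"twist": [0, 0, 0], "xyz": [0.05, 0, 4], "jaw": 7.5}, {"twist": [0, 0, 0], "xyz": [0, 0, 2.3], "jaw": 7.5}, {"twist": [0, 0, 0], "xyz": [0, 0, 0.6], "jaw": 7.5}, {"twist": [0, 0, 0], "xyz": [0, 0, 0], "jaw": 7.5}, {"twist": [0, 0, 0], "xyz": [0, 0, 0], "jaw": 7.5}, {"twist": [0, 0, 0], "xyz": [0, 0, 0], "jaw": 7.5}]}}

```text
t: 18.7
tool_pos: [0.4709, -0.12, 0.0063]
ee_rot: [0.002, 0.018, 1.0, -0.001]
contact_force: [0.6, 0.2, -0.2]
gripper_width: 0.0748
finger_force: 0.0
```

Call:
{"api": "jog_arm", "payload": {"targets": [{"twist": [0, 0, 0], "xyz": [0, 0, 0], "jaw": 3.5}, {"twist": [0, 0, 0], "xyz": [0, 0, 0], "jaw": 3.5}, {"twist": [0, 0, 0], "xyz": [0, 0, 0], "jaw": 3.5}, {"twist": [0, 0, 0], "xyz": [0, 0, 0], "jaw": 3.5}, {"twist": [0, 0, 0], "xyz": [0, 0, 0], "jaw": 3.5}], "squeeze": 40}}

```text
t: 19.2
tool_pos: [0.47, -0.1199, 0.0049]
ee_rot: [0.001, 0.018, 1.0, -0.0]
contact_force: [-0.4, -1.2, 5.7]
gripper_width: 0.0436
finger_force: 42.1
```

Call:
{"api": "jog_arm", "payload": {"targets": [{"twist": [0, 0, 0], "xyz": [0, 0, -1], "jaw": 3.5}, {"twist": [0, 0, 0], "xyz": [0, 0, -3], "jaw": 3.5}, {"twist": [0, 0, 0], "xyz": [0, 0, -4], "jaw": 3.5}, {"twist": [0, 0, 0], "xyz": [0, 0, -4], "jaw": 3.5}, {"twist": [0, 0, 0], "xyz": [-2, 2, -1], "jaw": 3.5}, {"twist": [0, 0, 0], "xyz": [-3, 2.7, 0], "jaw": 3.5}, {"twist": [0, 0, 0], "xyz": [-3, 2.7, 0], "jaw": 3.5}, {"twist": [0, 0, 0], "xyz": [-3, 2.6, 0], "jaw": 3.5}, {"twist": [0, 0, 0], "xyz": [-2.2, 1.8, 0], "jaw": 3.5}, {"twist": [0, 0, 0], "xyz": [-0.5, 0.5, 0], "jaw": 3.5}, {"twist": [0, 0, 0], "xyz": [0, 0, 0], "jaw": 3.5}, {"twist": [0, 0, 0], "xyz": [0, 0, 0], "jaw": 3.5}]}}

```text
t: 20.4
tool_pos: [0.6098, -0.0021, 0.1333]
ee_rot: [-0.001, 0.018, 1.0, -0.0]
contact_force: [-0.8, 0.3, -3.3]
gripper_width: 0.0435
finger_force: 41.4
```

Call:
{"api": "jog_arm", "payload": {"targets": [{"twist": [0, 0, 0], "xyz": [0, 0, 1.5], "jaw": 3.5}, {"twist": [0, 0, 0], "xyz": [0, 0, 1.5], "jaw": 3.5}, {"twist": [0, 0, 0], "xyz": [0, 0, 0.5], "jaw": 3.5}, {"twist": [0, 0, 0], "xyz": [0, 0, 0], "jaw": 3.5}, {"twist": [0, 0, 0], "xyz": [0, 0, 0], "jaw": 3.5}, {"twist": [0, 0, 0], "xyz": [0, 0, 0], "jaw": 3.5}]}}

```text
t: 21.0
tool_pos: [0.611, -0.0016, 0.0995]
ee_rot: [0.001, 0.018, 1.0, -0.0]
contact_force: [-0.4, 0.3, -2.1]
gripper_width: 0.0437
finger_force: 41.4
```

```bash
python3 - <<'E'
from h import *
s=sensors.observe();p=s['tool_pos'];M=rot(s['ee_rot']);print(p,s['ee_rot'],s['contact_force'],s['gripper_width'])
print('need',M.T@(np.array([.6115,-.0022,.0249])-p)*100, R.from_matrix(M).as_euler('ZYX'))
E
```

```text
[ 0.611  -0.0016  0.0995] [ 0.0006  0.018   0.9998 -0.    ] [-0.3746  0.3202 -2.1496] 0.04365182756833878
need [-0.0455 -0.0598  7.4648] [ 3.1055  0.0012 -3.1416]
```

Call:
{"api": "jog_arm", "payload": {"targets": [{"twist": [0, 0, 0], "xyz": [0, -0.05, 1.5], "jaw": 3.5}, {"twist": [0, 0, 0], "xyz": [0, 0, 1.2], "jaw": 3.5}, {"twist": [0, 0, 0], "xyz": [0, 0, 0.5], "jaw": 3.5}, {"twist": [0, 0, 0], "xyz": [0, 0, 0.3], "jaw": 3.5}, {"twist": [0, 0, 0], "xyz": [0, 0, 0.2], "jaw": 3.5}, {"twist": [0, 0, 0], "xyz": [0, 0, 0], "jaw": 3.5}]}}

```text
t: 21.6
tool_pos: [0.6109, -0.002, 0.0626]
ee_rot: [0.001, 0.018, 1.0, -0.0]
contact_force: [-0.3, -0.4, -3.4]
gripper_width: 0.0436
finger_force: 41.4
```

Call:
{"api": "jog_arm", "payload": {"targets": [{"twist": [0, 0, 0], "xyz": [0, 0, 0.3], "jaw": 3.5}, {"twist": [0, 0, 0], "xyz": [0, 0, 0.3], "jaw": 3.5}, {"twist": [0, 0, 0], "xyz": [0, 0, 0.3], "jaw": 3.5}, {"twist": [0, 0, 0], "xyz": [0, 0, 0.2], "jaw": 3.5}, {"twist": [0, 0, 0], "xyz": [0, 0, 0], "jaw": 3.5}]}}

```text
t: 22.1
tool_pos: [0.6107, -0.002, 0.0502]
ee_rot: [-0.0, 0.018, 1.0, 0.0]
contact_force: [2.4, 0.1, -3.1]
gripper_width: 0.0437
finger_force: 41.2
```

Call:
{"api": "jog_arm", "payload": {"targets": [{"twist": [0, 0, 0], "xyz": [-0.1, 0, 0.3], "jaw": 3.5}, {"twist": [0, 0, 0], "xyz": [0, 0, 0.5], "jaw": 3.5}, {"twist": [0, 0, 0], "xyz": [0, 0, 0.5], "jaw": 3.5}, {"twist": [0, 0, 0], "xyz": [0, 0, 0.4], "jaw": 3.5}, {"twist": [0, 0, 0], "xyz": [0, 0, 0.3], "jaw": 3.5}, {"twist": [0, 0, 0], "xyz": [0, 0, 0.2], "jaw": 3.5}, {"twist": [0, 0, 0], "xyz": [0, 0, 0.1], "jaw": 3.5}, {"twist": [0, 0, 0], "xyz": [0, 0, 0], "jaw": 3.5}, {"twist": [0, 0, 0], "xyz": [0, 0, 0], "jaw": 3.5}]}}

```text
t: 23.0
tool_pos: [0.6118, -0.002, 0.0281]
ee_rot: [0.0, 0.018, 1.0, -0.0]
contact_force: [-0.8, -0.2, -2.6]
gripper_width: 0.0437
finger_force: 41.4
```

Call:
{"api": "jog_arm", "payload": {"targets": [{"twist": [0, 0, 0], "xyz": [0, 0, 0.1], "jaw": 3.5}, {"twist": [0, 0, 0], "xyz": [0, 0, 0.1], "jaw": 3.5}, {"twist": [0, 0, 0], "xyz": [0, 0, 0.1], "jaw": 3.5}, {"twist": [0, 0, 0], "xyz": [0, 0, 0], "jaw": 3.5}, {"twist": [0, 0, 0], "xyz": [0, 0, 0], "jaw": 3.5}]}}

```text
t: 23.5
tool_pos: [0.6117, -0.0021, 0.025]
ee_rot: [0.0, 0.018, 1.0, -0.0]
contact_force: [-1.1, -0.7, -1.7]
gripper_width: 0.0438
finger_force: 41.5
```

Call:
{"api": "jog_arm", "payload": {"targets": [{"twist": [0, 0, 0], "xyz": [0, 0, 0.1], "jaw": 3.5}, {"twist": [0, 0, 0], "xyz": [0, 0, 0.05], "jaw": 3.5}, {"twist": [0, 0, 0], "xyz": [0, 0, 0], "jaw": 3.5}, {"twist": [0, 0, 0], "xyz": [0, 0, 0], "jaw": 3.5}]}}

```text
t: 23.9
tool_pos: [0.6117, -0.002, 0.0249]
ee_rot: [0.0, 0.018, 1.0, -0.0]
contact_force: [-5.5, 0.9, 6.7]
gripper_width: 0.0438
finger_force: 42.5
```

Call:
{"api": "jog_arm", "payload": {"targets": [{"twist": [0, 0, 0], "xyz": [0, 0, -0.1], "jaw": 5.8}, {"twist": [0, 0, 0], "xyz": [0, 0, 0], "jaw": 5.8}, {"twist": [0, 0, 0], "xyz": [0, 0, 0], "jaw": 5.8}, {"twist": [0, 0, 0], "xyz": [0, 0, -1], "jaw": 5.8}, {"twist": [0, 0, 0], "xyz": [0, 0, -3], "jaw": 5.8}, {"twist": [0, 0, 0], "xyz": [0, 0, -4], "jaw": 5.8}, {"twist": [0, 0, 0], "xyz": [0, 0, -4], "jaw": 5.8}, {"twist": [0, 0, 0], "xyz": [0, 0, -2], "jaw": 5.8}, {"twist": [0, 0, 0], "xyz": [0, 0, 0], "jaw": 5.8}, {"twist": [0, 0, 0], "xyz": [0, 0, 0], "jaw": 5.8}, {"twist": [0, 0, 0], "xyz": [0, 0, 0], "jaw": 5.8}]}}

```text
t: 25.0
tool_pos: [0.6109, -0.002, 0.1622]
ee_rot: [-0.002, 0.018, 1.0, 0.0]
contact_force: [-1.0, 0.2, 0.5]
gripper_width: 0.058
finger_force: 0.0
```

```bash
cat >> h.py <<'E'
def rect(im,c,cen,z,half=.026,n=52):
    g=(np.arange(n)+.5)/n*2*half-half
    P=np.array([[proj('wrist',[cen[0]+x,cen[1]+y,z],c) for y in g] for x in g]).astype(np.float32)
    return cv2.remap(im,P[...,0],P[...,1],cv2.INTER_CUBIC)
def keyfit(im,c,cen,z,zlo):
    # best wing angle: edge strength along the two long sides of its 34x8 top
    G=cv2.GaussianBlur(rect(im,c,cen,z,.03,120),(0,0),1.5);G=cv2.cvtColor(G,cv2.COLOR_RGB2LAB).astype(float)
    res=[]
    for th in np.arange(-90,90,2):
        e=np.array([np.cos(np.radians(th)),np.sin(np.radians(th))]);n=np.array([-e[1],e[0]])
        for dx in range(-4,5,2):
            for dy in range(-4,5,2):
                sc=0
                for sg in (1,-1):
                    s=np.r_[np.arange(-16,-5),np.arange(6,17)]
                    def val(o):
                        p=(s[:,None]*e+o*n*sg)*2+60+[dx,dy]
                        return cv2.remap(G,p[:,1].astype(np.float32),p[:,0].astype(np.float32),cv2.INTER_LINEAR)
                    sc+=np.linalg.norm((val(5.5)-val(2.8)).mean(0))
                res.append((sc,th,dx/2,dy/2))
    return sorted(res)[::-1]
E
python3 - <<'E'
from h import *
s=sensors.observe();p=s['tool_pos'];print(p,s['ee_rot'],s['joints'])
c=calibration('wrist');im=save('wrist','m.png')
for n in ['drive','key']:
    for x in tip_of(n,'wrist')[:1]: print(n,x['uv'],x['conf'],atz('wrist',x['uv'],.02,c))
    for x in recognise(n,'wrist')[:1]:
        b=x['bbox'];print(n,b,x['conf']); zz=.06 if n=='drive' else .086
        for uv in [b[:2],[b[0]+b[2],b[1]+b[3]]]: print(atz('wrist',uv,zz,c))
for r in keyfit(im,c,[.6115,-.002],.086,0)[:10]: print(np.array(r))
g=cv2.cvtColor(rect(im,c,[.6115,-.002],.086,.026,34),cv2.COLOR_RGB2GRAY)
for r in g[::-1]: print(''.join(' .:-=+*#%@'[9-int(v)*10//256]*2 for v in r[::-1]))
E
```

```text
[ 0.6109 -0.002   0.1622] [-0.0016  0.018   0.9998  0.0001] [-0.059   0.1202  1.3215  0.      1.703  -1.5937]
drive [286.6, 201.0] 0.91 [0.6099 0.0006 0.02  ]
drive [0.0, 1.2, 75.4, 30.3] 0.73
[ 0.371  -0.2847  0.06  ]
[ 0.4395 -0.175   0.06  ]
key [285.3, 201.9] 0.91 [ 0.6107 -0.0006  0.02  ]
key [265.5, 198.1, 38.6, 43.0] 0.94
[ 0.5899 -0.0139  0.086 ]
[0.623  0.0124 0.086 ]
[ 63.8205 -46.      -1.       0.    ]
[ 62.7412 -46.       0.      -1.    ]
[ 62.3625 -48.      -1.       0.    ]
[ 62.1338 -46.      -2.       1.    ]
[ 61.6833 -48.       0.      -1.    ]
[ 61.6586 -48.      -2.       1.    ]
[ 60.5791 -46.       1.      -2.    ]
[ 60.0872 -48.       1.      -2.    ]
[ 58.6164 -46.       0.       0.    ]
[ 58.1272 -46.      -1.       1.    ]
==--==================================::::::::::::::::::::::::::::::
----================--==--====--======::::::::::::::::::::::::::::::
========%%%%##****++++======----------......::::::::::::::::::::::::
========@@@@@@@@@@@@@@@@@@@@@@@@@@@@@@%%%%%%%%%%%%####**++======::::
========##########%%%%%%%%@@@@@@@@@@%%%%%%%%%%%%%%%%%%%%%%%%%%##
[... 1305 characters left out ...]
++====::::
========**************++++##%%####**++++**----++++****##======::::::
========********##****++##%%##++++++++++++--------============::::::
========**********##**##%%##----------------==++++======++====::::::
========************######--------------------==========++====::::::
========****************==--------------++++============++==--::::::
========************++====--++++--++++--================++--::::::::
======++************++====**==**======++================++::::::::::
========************++==================================++::::::::::
======++******************==============================++::::::::::
======++**++==++**********================================::::::::::
```

Call:
{"api": "jog_arm", "payload": {"targets": [{"twist": [0, 0, 0.133], "xyz": [0, 0, 0], "jaw": 3.0}, {"twist": [0, 0, 0.133], "xyz": [0, 0, 0], "jaw": 3.0}, {"twist": [0, 0, 0.133], "xyz": [0, 0, 0], "jaw": 3.0}, {"twist": [0, 0, 0.133], "xyz": [0, 0, 0], "jaw": 3.0}, {"twist": [0, 0, 0.133], "xyz": [0, 0, 0], "jaw": 3.0}, {"twist": [0, 0, 0.133], "xyz": [0, 0, 1], "jaw": 3.0}, {"twist": [0, 0, 0], "xyz": [0, 0, 2.5], "jaw": 3.0}, {"twist": [0, 0, 0], "xyz": [0, 0, 2.5], "jaw": 3.0}, {"twist": [0, 0, 0], "xyz": [0, 0, 0], "jaw": 3.0}, {"twist": [0, 0, 0], "xyz": [0, 0, 0], "jaw": 3.0}, {"twist": [0, 0, 0], "xyz": [0, 0, 0], "jaw": 3.0}]}}

```text
t: 26.35
tool_pos: [0.6124, -0.0021, 0.1061]
ee_rot: [0.001, 0.405, 0.914, 0.0]
contact_force: [-0.5, -1.1, 0.5]
gripper_width: 0.0298
finger_force: 0.0
```

Call:
{"api": "jog_arm", "payload": {"targets": [{"twist": [0, 0, 0], "xyz": [0, 0, 1.5], "jaw": 3.0}, {"twist": [0, 0, 0], "xyz": [0, 0, 1.5], "jaw": 3.0}, {"twist": [0, 0, 0], "xyz": [0, 0, 0.8], "jaw": 3.0}, {"twist": [0, 0, 0], "xyz": [0, 0, 0.3], "jaw": 3.0}, {"twist": [0, 0, 0], "xyz": [0, 0, 0], "jaw": 3.0}, {"twist": [0, 0, 0], "xyz": [0, 0, 0], "jaw": 3.0}]}}

```text
t: 26.95
tool_pos: [0.6118, -0.002, 0.0636]
ee_rot: [0.0, 0.405, 0.914, 0.0]
contact_force: [0.1, 0.4, 0.1]
gripper_width: 0.0296
finger_force: 0.0
```

Call:
{"api": "jog_arm", "payload": {"targets": [{"twist": [0, 0, 0], "xyz": [0, 0, 0], "jaw": 0.3}, {"twist": [0, 0, 0], "xyz": [0, 0, 0], "jaw": 0.3}, {"twist": [0, 0, 0], "xyz": [0, 0, 0], "jaw": 0.3}, {"twist": [0, 0, 0], "xyz": [0, 0, 0], "jaw": 0.3}, {"twist": [0, 0, 0], "xyz": [0, 0, 0], "jaw": 0.3}], "squeeze": 60}}

```text
t: 27.45
tool_pos: [0.6119, -0.0021, 0.0641]
ee_rot: [0.001, 0.405, 0.914, 0.0]
contact_force: [-1.1, -0.1, 4.9]
gripper_width: 0.0067
finger_force: 62.2
```

Call:
{"api": "jog_arm", "payload": {"targets": [{"twist": [0, 0, 0.06], "xyz": [0, 0, 0], "jaw": 0.3}, {"twist": [0, 0, 0.12], "xyz": [0, 0, 0], "jaw": 0.3}, {"twist": [0, 0, 0.12], "xyz": [0, 0, 0], "jaw": 0.3}, {"twist": [0, 0, 0.12], "xyz": [0, 0, 0], "jaw": 0.3}, {"twist": [0, 0, 0.12], "xyz": [0, 0, 0], "jaw": 0.3}, {"twist": [0, 0, 0.12], "xyz": [0, 0, 0], "jaw": 0.3}, {"twist": [0, 0, 0.12], "xyz": [0, 0, 0], "jaw": 0.3}, {"twist": [0, 0, 0.12], "xyz": [0, 0, 0], "jaw": 0.3}, {"twist": [0, 0, 0.12], "xyz": [0, 0, 0], "jaw": 0.3}, {"twist": [0, 0, 0.12], "xyz": [0, 0, 0], "jaw": 0.3}, {"twist": [0, 0, 0.06], "xyz": [0, 0, 0], "jaw": 0.3}, {"twist": [0, 0, 0], "xyz": [0, 0, 0], "jaw": 0.3}]}}

```text
t: 28.65
tool_pos: [0.6115, -0.0022, 0.0642]
ee_rot: [0.0, 0.851, 0.525, -0.0]
contact_force: [-3.2, -0.2, 5.7]
gripper_width: 0.0065
finger_force: 62.2
```

```bash
python3 - <<'E'
from h import *
s=sensors.observe();print(s['tool_pos'],s['joints'],s['contact_force'],s['wrist_torque'],s['gripper_width'])
M=rot(s['ee_rot']);print('yaw',np.arctan2(M[1,0],M[0,0]))
E
```

```text
[ 0.6115 -0.0022  0.0642] [-0.059   0.1527  1.4607 -0.0004  1.528   0.4059] [-3.1922 -0.2188  5.7193] [-0.1446  0.5176 -0.0719] 0.006537163666743797
yaw 1.1058717351426055
```

Call:
{"api": "jog_arm", "payload": {"targets": [{"twist": [0, 0, 0.06], "xyz": [0, 0, 0], "jaw": 0.3}, {"twist": [0, 0, 0.12], "xyz": [0, 0, 0], "jaw": 0.3}, {"twist": [0, 0, 0.12], "xyz": [0, 0, 0], "jaw": 0.3}, {"twist": [0, 0, 0.12], "xyz": [0, 0, 0], "jaw": 0.3}, {"twist": [0, 0, 0.12], "xyz": [0, 0, 0], "jaw": 0.3}, {"twist": [0, 0, 0.12], "xyz": [0, 0, 0], "jaw": 0.3}, {"twist": [0, 0, 0.12], "xyz": [0, 0, 0], "jaw": 0.3}, {"twist": [0, 0, 0.12], "xyz": [0, 0, 0], "jaw": 0.3}, {"twist": [0, 0, 0.12], "xyz": [0, 0, 0], "jaw": 0.3}, {"twist": [0, 0, 0.12], "xyz": [0, 0, 0], "jaw": 0.3}, {"twist": [0, 0, 0.06], "xyz": [0, 0, 0], "jaw": 0.3}]}}

```text
t: 29.75
tool_pos: [0.6113, -0.0019, 0.0641]
ee_rot: [-0.0, 0.999, -0.048, -0.0]
contact_force: [-3.5, -1.3, 6.9]
gripper_width: 0.0065
finger_force: 62.3
```

Call:
{"api": "jog_arm", "payload": {"targets": [{"twist": [0, 0, 0.1], "xyz": [0, 0, 0], "jaw": 0.3}, {"twist": [0, 0, 0.12], "xyz": [0, 0, 0], "jaw": 0.3}, {"twist": [0, 0, 0.12], "xyz": [0, 0, 0], "jaw": 0.3}, {"twist": [0, 0, 0.12], "xyz": [0, 0, 0], "jaw": 0.3}, {"twist": [0, 0, 0.12], "xyz": [0, 0, 0], "jaw": 0.3}, {"twist": [0, 0, 0.12], "xyz": [0, 0, 0], "jaw": 0.3}, {"twist": [0, 0, 0.12], "xyz": [0, 0, 0], "jaw": 0.3}, {"twist": [0, 0, 0.06], "xyz": [0, 0, 0], "jaw": 0.3}, {"twist": [0, 0, 0], "xyz": [0, 0, 0], "jaw": 0.3}]}}

```text
t: 30.65
tool_pos: [0.6116, -0.0021, 0.0641]
ee_rot: [0.0, 0.884, -0.468, 0.0]
contact_force: [-3.4, -1.3, 5.6]
gripper_width: 0.0069
finger_force: 62.2
```

```bash
python3 - <<'E'
from h import *
s=sensors.observe();print(s['tool_pos'],s['joints'],s['contact_force'],s['wrist_torque'],s['gripper_width'])
M=rot(s['ee_rot']);print('yaw',np.arctan2(M[1,0],M[0,0]))
E
```

```text
[ 0.6116 -0.0021  0.0641] [-0.0589  0.1528  1.4607 -0.0002  1.5278  2.4858] [-3.4068 -1.3315  5.6489] [-0.0606  0.5433  0.0371] 0.006896755908669595
yaw -0.9739042325482492
```

Call:
{"api": "jog_arm", "payload": {"targets": [{"twist": [0, 0, 0], "xyz": [0, 0, 0], "jaw": 3.0}, {"twist": [0, 0, 0], "xyz": [0, 0, 0], "jaw": 3.0}, {"twist": [0, 0, 0], "xyz": [0, 0, 0], "jaw": 3.0}, {"twist": [0, 0, 0], "xyz": [0, 0, -2], "jaw": 3.0}, {"twist": [0, 0, 0], "xyz": [0, 0, -2.5], "jaw": 3.0}, {"twist": [0, 0, -0.1428], "xyz": [0, 0, 0], "jaw": 3.0}, {"twist": [0, 0, -0.1428], "xyz": [0, 0, 0], "jaw": 3.0}, {"twist": [0, 0, -0.1428], "xyz": [0, 0, 0], "jaw": 3.0}, {"twist": [0, 0, -0.1428], "xyz": [0, 0, 0], "jaw": 3.0}, {"twist": [0, 0, -0.1428], "xyz": [0, 0, 0], "jaw": 3.0}, {"twist": [0, 0, -0.1428], "xyz": [0, 0, 0], "jaw": 3.0}, {"twist": [0, 0, -0.1428], "xyz": [0, 0, 0], "jaw": 3.0}]}}

```text
t: 31.85
tool_pos: [0.6116, -0.002, 0.1079]
ee_rot: [-0.0, 1.0, 0.017, -0.0]
contact_force: [-0.9, -0.1, 0.3]
gripper_width: 0.0304
finger_force: 0.0
```

Call:
{"api": "jog_arm", "payload": {"targets": [{"twist": [0, 0, -0.1428], "xyz": [0, 0, 0], "jaw": 3.0}, {"twist": [0, 0, -0.1428], "xyz": [0, 0, 0], "jaw": 3.0}, {"twist": [0, 0, -0.1428], "xyz": [0, 0, 0], "jaw": 3.0}, {"twist": [0, 0, -0.1428], "xyz": [0, 0, 0], "jaw": 3.0}, {"twist": [0, 0, -0.1428], "xyz": [0, 0, 0], "jaw": 3.0}, {"twist": [0, 0, -0.1428], "xyz": [0, 0, 0], "jaw": 3.0}, {"twist": [0, 0, -0.1428], "xyz": [0, 0, 0], "jaw": 3.0}, {"twist": [0, 0, -0.1428], "xyz": [0, 0, 0], "jaw": 3.0}, {"twist": [0, 0, -0.1428], "xyz": [0, 0, 0], "jaw": 3.0}, {"twist": [0, 0, -0.1428], "xyz": [0, 0, 0], "jaw": 3.0}, {"twist": [0, 0, -0.1428], "xyz": [0, 0, 0], "jaw": 3.0}, {"twist": [0, 0, -0.1428], "xyz": [0, 0, 0], "jaw": 3.0}]}}

```text
t: 33.05
tool_pos: [0.6116, -0.002, 0.1079]
ee_rot: [-0.0, 0.642, 0.767, -0.0]
contact_force: [0.3, 0.1, 0.6]
gripper_width: 0.0301
finger_force: 0.0
```

Call:
{"api": "jog_arm", "payload": {"targets": [{"twist": [0, 0, -0.1428], "xyz": [0, 0, 0], "jaw": 3.0}, {"twist": [0, 0, -0.1428], "xyz": [0, 0, 0], "jaw": 3.0}, {"twist": [0, 0, -0.1428], "xyz": [0, 0, 0], "jaw": 3.0}, {"twist": [0, 0, 0], "xyz": [0, 0, 0], "jaw": 3.0}, {"twist": [0, 0, 0], "xyz": [0, 0, 0], "jaw": 3.0}]}}

```text
t: 33.55
tool_pos: [0.6116, -0.002, 0.108]
ee_rot: [-0.0, 0.469, 0.883, -0.0]
contact_force: [1.1, 0.6, 0.8]
gripper_width: 0.03
finger_force: 0.0
```

```bash
python3 - <<'E'
from h import *
s=sensors.observe();print(s['tool_pos'],s['joints'],s['contact_force'])
M=rot(s['ee_rot']);print('yaw',np.arctan2(M[1,0],M[0,0]))
c=calibration('wrist');im=save('wrist','n.png')
for r in keyfit(im,c,[.6115,-.002],.086,0)[:6]: print(np.array(r))
g=cv2.cvtColor(rect(im,c,[.6115,-.002],.086,.026,26),cv2.COLOR_RGB2GRAY)
for r in g[::-1]: print(''.join(' .:-=+*#%@'[9-int(v)*10//256]*2 for v in r[::-1]))
E
```

```text
[ 0.6116 -0.002   0.108 ] [-0.059   0.1326  1.4041  0.0001  1.6052 -0.6536] [1.1181 0.5718 0.8436]
yaw 2.165424763202193
[ 48.3627 -72.       2.      -2.    ]
[ 48.2674 -58.      -2.       1.    ]
[ 47.9442 -70.       2.      -2.    ]
[ 46.7303 -58.      -1.       0.    ]
[ 46.4616 -74.       2.      -1.    ]
[ 46.3805 -60.      -2.       1.    ]
==============++######%%@@@@@@@@::::::::::::::::::::
%%%%%%##****++########@@@@@@++::::::::::::::::::::::
%%@@@@@@@@@@%%######@@@@@@@@%%%%%%%%@@@@::::::::::::
##############%%##@@@@@@##########%%%%%%::::::::::::
************####@@@@####************##**::::::::::::
++##++++****####**********++++++**##**##::::::::::::
++**++++******++++********++====----==##::::::::::::
++************##++**********==++----==**############
****##********##++**********====****++******########
##******##********##********++++++******************
##************##**++********++++++++****##**********
##********##**********++++++++++++++##****##****####
******##**********####++++++++++**++--::::::==++****
****************##++##++++++++**====::::::::====****
****##**********++++++++++++++++====::::::::====****
******##******++++++++++##**========::::::::====**@@
**************++++++++%%##--========::::::::==**@@@@
********##****++++********--========::::::::@@@@@@@@
**********##****##**********--======::::==@@@@@@@@@@
**********####**************++======::%%@@@@@@######
**********##**************++======--..@@%%##########
**************##**##********======::::==############
**********************##****++====::::::%%####**@@@@
++++********************##**##====::::::::======##@@
++++****************************##::::::::======**##
**************************##++++##--++::::------====
```

Call:
{"api": "jog_arm", "payload": {"targets": [{"twist": [0, 0, 0], "xyz": [0, 0, 1.5], "jaw": 3.0}, {"twist": [0, 0, 0], "xyz": [0, 0, 1.5], "jaw": 3.0}, {"twist": [0, 0, 0], "xyz": [0, 0, 1.0], "jaw": 3.0}, {"twist": [0, 0, 0], "xyz": [0, 0, 0.4], "jaw": 3.0}, {"twist": [0, 0, 0], "xyz": [0, 0, 0], "jaw": 3.0}, {"twist": [0, 0, 0], "xyz": [0, 0, 0], "jaw": 0.3}, {"twist": [0, 0, 0], "xyz": [0, 0, 0], "jaw": 0.3}, {"twist": [0, 0, 0], "xyz": [0, 0, 0], "jaw": 0.3}, {"twist": [0, 0, 0], "xyz": [0, 0, 0], "jaw": 0.3}, {"twist": [0, 0, 0], "xyz": [0, 0, 0], "jaw": 0.3}]}}

```text
t: 34.6
tool_pos: [0.612, -0.0022, 0.0651]
ee_rot: [0.001, 0.467, 0.884, 0.0]
contact_force: [-1.0, 0.1, 2.9]
gripper_width: 0.007
finger_force: 62.2
```

Call:
{"api": "jog_arm", "payload": {"targets": [{"twist": [0, 0, 0.06], "xyz": [0, 0, 0], "jaw": 0.3}, {"twist": [0, 0, 0.12], "xyz": [0, 0, 0], "jaw": 0.3}, {"twist": [0, 0, 0.12], "xyz": [0, 0, 0], "jaw": 0.3}, {"twist": [0, 0, 0.12], "xyz": [0, 0, 0], "jaw": 0.3}, {"twist": [0, 0, 0.12], "xyz": [0, 0, 0], "jaw": 0.3}, {"twist": [0, 0, 0.12], "xyz": [0, 0, 0], "jaw": 0.3}, {"twist": [0, 0, 0.12], "xyz": [0, 0, 0], "jaw": 0.3}, {"twist": [0, 0, 0.12], "xyz": [0, 0, 0], "jaw": 0.3}, {"twist": [0, 0, 0.12], "xyz": [0, 0, 0], "jaw": 0.3}, {"twist": [0, 0, 0.12], "xyz": [0, 0, 0], "jaw": 0.3}, {"twist": [0, 0, 0.12], "xyz": [0, 0, 0], "jaw": 0.3}, {"twist": [0, 0, 0.12], "xyz": [0, 0, 0], "jaw": 0.3}]}}

```text
t: 35.8
tool_pos: [0.6124, -0.0022, 0.0652]
ee_rot: [0.001, 0.924, 0.382, 0.001]
contact_force: [1.2, 0.2, 2.2]
gripper_width: 0.0067
finger_force: 62.1
```

Call:
{"api": "jog_arm", "payload": {"targets": [{"twist": [0, 0, 0.12], "xyz": [0, 0, 0], "jaw": 0.3}, {"twist": [0, 0, 0.12], "xyz": [0, 0, 0], "jaw": 0.3}, {"twist": [0, 0, 0.12], "xyz": [0, 0, 0], "jaw": 0.3}, {"twist": [0, 0, 0.12], "xyz": [0, 0, 0], "jaw": 0.3}, {"twist": [0, 0, 0.12], "xyz": [0, 0, 0], "jaw": 0.3}, {"twist": [0, 0, 0.06], "xyz": [0, 0, 0], "jaw": 0.3}, {"twist": [0, 0, 0], "xyz": [0, 0, 0], "jaw": 0.3}]}}

```text
t: 36.5
tool_pos: [0.6123, -0.0022, 0.0656]
ee_rot: [0.001, 0.998, 0.069, 0.001]
contact_force: [-0.0, -5.0, 5.7]
gripper_width: 0.0067
finger_force: 251.3
```

```bash
python3 - <<'E'
from h import *
s=sensors.observe();print(s['tool_pos'],s['joints'],s['contact_force'],s['wrist_torque'],s['gripper_width'],s['effort'][5])
M=rot(s['ee_rot']);print('yaw',np.arctan2(M[1,0],M[0,0]))
E
```

```text
[ 0.6123 -0.0022  0.0656] [-0.0579  0.152   1.4588 -0.0022  1.5284  1.3755] [-0.0341 -4.9573  5.7052] [-0.8466  0.1248  5.7054] 0.006675139209074278 6.200345009565353
yaw 0.1375395761522568
```

Call:
{"api": "jog_arm", "payload": {"targets": [{"twist": [0, 0, 0.03], "xyz": [0, 0, 0], "jaw": 0.3}, {"twist": [0, 0, 0], "xyz": [0, 0, 0], "jaw": 0.3}]}}

```text
t: 36.7
tool_pos: [0.6123, -0.0022, 0.0656]
ee_rot: [0.001, 0.999, 0.054, 0.001]
contact_force: [-0.9, -4.6, 5.7]
gripper_width: 0.0066
finger_force: 270.2
```

```bash
python3 - <<'E'
from h import *
s=sensors.observe();print(s['tool_pos'],s['contact_force'],s['wrist_torque'],s['gripper_width'],s['effort'][5],s['finger_force'])
M=rot(s['ee_rot']);print('yaw',np.arctan2(M[1,0],M[0,0]))
E
```

```text
[ 0.6123 -0.0022  0.0656] [-0.8626 -4.5541  5.7   ] [-0.8186  0.1358  6.1543] 0.006634056164450198 6.38025239109993 270.22027676901416
yaw 0.10901532634196127
```

Call:
{"api": "jog_arm", "payload": {"targets": [{"twist": [0, 0, -0.03], "xyz": [0, 0, 0], "jaw": 0.3}, {"twist": [0, 0, -0.03], "xyz": [0, 0, 0], "jaw": 0.3}, {"twist": [0, 0, 0], "xyz": [0, 0, 0], "jaw": 3.0}, {"twist": [0, 0, 0], "xyz": [0, 0, 0], "jaw": 3.0}, {"twist": [0, 0, 0], "xyz": [0, 0, 0], "jaw": 3.0}, {"twist": [0, 0, 0], "xyz": [0, 0, -2], "jaw": 3.0}, {"twist": [0, 0, 0], "xyz": [0, 0, -4], "jaw": 3.0}, {"twist": [0, 0, 0], "xyz": [0, 0, -4], "jaw": 5}, {"twist": [0, 0, 0], "xyz": [3, 0, -3], "jaw": 5}, {"twist": [0, 0, 0], "xyz": [0, 0, 0], "jaw": 5}, {"twist": [0, 0, 0], "xyz": [0, 0, 0], "jaw": 5}, {"twist": [0, 0, 0], "xyz": [0, 0, 0], "jaw": 5}]}}

```text
t: 37.9
tool_pos: [0.6402, 0.0026, 0.192]
ee_rot: [-0.0, 0.997, 0.079, -0.002]
contact_force: [-0.4, -0.1, -0.8]
gripper_width: 0.0501
finger_force: 0.0
```

```bash
python3 - <<'E'
from h import *
s=sensors.observe();print(s['tool_pos'],s['joints'],s['contact_force'])
c=calibration('wrist');im=save('wrist','o.png')
for n in ['drive','key']:
    for x in tip_of(n,'wrist')[:1]: print(n,x['uv'],x['conf'],atz('wrist',x['uv'],.02,c))
    for x in recognise(n,'wrist')[:1]:print(n,x['bbox'],x['conf'])
for r in keyfit(im,c,[.6115,-.002],.086,0)[:6]: print(np.array(r))
g=cv2.cvtColor(rect(im,c,[.6115,-.002],.086,.026,34),cv2.COLOR_RGB2GRAY)
for r in g[::-1]: print(''.join(' .:-=+*#%@'[9-int(v)*10//256]*2 for v in r[::-1]))
E
```

```text
[0.6402 0.0026 0.192 ] [-0.0491  0.1995  1.1813  0.0001  1.7646  1.3633] [-0.4203 -0.0906 -0.7547]
drive [285.4, 218.1] 0.91 [ 0.6142 -0.0028  0.02  ]
drive [422.9, 242.8, 29.1, 56.6] 0.58
key [285.9, 219.1] 0.76 [ 0.6132 -0.0035  0.02  ]
key [268.8, 220.5, 32.5, 39.5] 0.85
[97.2234 32.      0.      0.    ]
[96.727 32.    -1.    -1.   ]
[94.1204 30.      0.      0.    ]
[93.3295 34.     -1.     -1.    ]
[92.9695 32.      2.      1.    ]
[92.3488 34.     -2.     -2.    ]
--======##++================--::====================--::--==::::::::
------++++**++====++****++====::--========================--::::::::
------++******++==********++==----++====--================++::::::::
------******************##==----**----==++++==============--::::::::
--==--********==++**********----------==----================::::::::
==----******++==++##********##==----------==++++========----::::::::
======##**##====--++**++====##++------------==--==========--::::::::
--====****======++++++======++%%--::------------==========::::::::::
==--==****======++======------##**++----------==++========::::::::::
==--
[... 1020 characters left out ...]
**********
--==******++====--======================--==++::::::--******::::::::
--==********************++++++====--==========::::::==******::::::::
--==**************************************++++++======******..::::::
--******##**************++****++****++++******************++::::::::
--**@@@@@@@@%%%%@@%%%%%%%%%%%%@@%%%%%%%%####%%######****##**::::::::
--******##********######%%%%##%%%%%%%%%%%%%%%%@@%%%%@@@@%%##..::::::
----------::::....::::..::::..::--::::------==--========++==::::::::
----------::::::::::::::::::::::::::::::::::::::::....::....::::::::
--------==::::::::::::::::::::::::::::::::::::::::::::::::::::::::::
--------==::::::::::::::::::::::::::::::::::::::::::::::::::::::::::
```

Call:
{"api": "jog_arm", "payload": {"targets": [{"twist": [0, 0, 0], "xyz": [-2.9, 0, 2], "jaw": 3}, {"twist": [0, 0, -0.13], "xyz": [0, 0, 2], "jaw": 3}, {"twist": [0, 0, -0.13], "xyz": [0, 0, 2], "jaw": 3}, {"twist": [0, 0, -0.14], "xyz": [0, 0, 2], "jaw": 3}, {"twist": [0, 0, 0], "xyz": [0, 0, 0], "jaw": 3}, {"twist": [0, 0, 0], "xyz": [0, 0, 0], "jaw": 3}, {"twist": [0, 0, 0], "xyz": [0, 0, 0], "jaw": 3}]}}

```text
t: 38.85
tool_pos: [0.6132, -0.0019, 0.116]
ee_rot: [0.0, 0.962, 0.275, 0.001]
contact_force: [0.3, -0.5, -0.4]
gripper_width: 0.0299
finger_force: 0.0
```

```bash
python3 - <<'E'
from h import *
s=sensors.observe();p=s['tool_pos'];print(p,s['joints'],s['contact_force'])
M=rot(s['ee_rot']);print('yaw',np.arctan2(M[1,0],M[0,0]),M.T@(np.array([.6118,-.002,.0645])-p)*100)
c=calibration('wrist');im=save('wrist','q.png')
for r in keyfit(im,c,[.6118,-.002],.086,0)[:4]: print(np.array(r))
E
```

```text
[ 0.6132 -0.0019  0.116 ] [-0.0586  0.1319  1.3908  0.      1.6167  0.9557] [ 0.3278 -0.5067 -0.4251]
yaw 0.5564524490229051 [-0.1343 -0.0751  5.1475]
[48.5086 14.     -2.      0.    ]
[47.7463 12.     -2.      0.    ]
[47.4814 16.     -2.      0.    ]
[47.1253 10.     -2.      1.    ]
```

Call:
{"api": "jog_arm", "payload": {"targets": [{"twist": [0, 0, 0], "xyz": [-0.1, 0, 1.5], "jaw": 3}, {"twist": [0, 0, 0], "xyz": [0, 0, 1.5], "jaw": 3}, {"twist": [0, 0, 0], "xyz": [0, 0, 1.5], "jaw": 3}, {"twist": [0, 0, 0], "xyz": [0, 0, 0.65], "jaw": 3}, {"twist": [0, 0, 0], "xyz": [0, 0, 0], "jaw": 3}, {"twist": [0, 0, 0], "xyz": [0, 0, 0], "jaw": 0.3}, {"twist": [0, 0, 0], "xyz": [0, 0, 0], "jaw": 0.3}, {"twist": [0, 0, 0], "xyz": [0, 0, 0], "jaw": 0.3}, {"twist": [0, 0, 0], "xyz": [0, 0, 0], "jaw": 0.3}, {"twist": [0, 0, 0], "xyz": [0, 0, 0], "jaw": 0.3}], "squeeze": 40}}

```text
t: 39.9
tool_pos: [0.6118, -0.0025, 0.0627]
ee_rot: [0.0, 0.961, 0.276, 0.0]
contact_force: [0.1, -0.0, -1.6]
gripper_width: 0.0073
finger_force: 41.6
```

```bash
cat > t.py <<'E'
from h import *
s=sensors.observe();print(s['t'],s['tool_pos'],s['contact_force'],s['wrist_torque'],s['gripper_width'],s['effort'][5],s['finger_force'])
M=rot(s['ee_rot']);print('yaw',np.arctan2(M[1,0],M[0,0]))
E
python3 t.py
```

```text
39.9 [ 0.6118 -0.0025  0.0627] [ 0.1371 -0.0371 -1.6035] [-0.0774 -0.0493  0.1947] 0.007261125768376198 0.21775547415018082 41.606948375701904
yaw 0.5592915066405094
```

Call:
{"api": "jog_arm", "payload": {"targets": [{"twist": [0, 0, 0.05], "xyz": [0, 0, 0], "jaw": 0.3}, {"twist": [0, 0, 0], "xyz": [0, 0, 0], "jaw": 0.3}, {"twist": [0, 0, 0], "xyz": [0, 0, 0], "jaw": 0.3}]}}

```text
t: 40.2
tool_pos: [0.6117, -0.0025, 0.0627]
ee_rot: [0.0, 0.968, 0.253, -0.0]
contact_force: [0.1, -1.5, -1.1]
gripper_width: 0.0074
finger_force: 53.0
```

```bash
python3 t.py
```

```text
40.2 [ 0.6117 -0.0025  0.0627] [ 0.1495 -1.4715 -1.1097] [-0.3016 -0.0802  0.9265] 0.007362363590894298 0.9398315101861954 53.03708954947069
yaw 0.511077267850991
```

Call:
{"api": "jog_arm", "payload": {"targets": [{"twist": [0, 0, 0.05], "xyz": [0, 0, 0], "jaw": 0.3}, {"twist": [0, 0, 0], "xyz": [0, 0, 0], "jaw": 0.3}]}}

```text
t: 40.4
tool_pos: [0.6117, -0.0024, 0.0628]
ee_rot: [0.0, 0.974, 0.228, -0.0]
contact_force: [0.4, -2.1, -1.3]
gripper_width: 0.0072
finger_force: 73.6
```

```bash
python3 t.py
```

```text
40.4 [ 0.6117 -0.0024  0.0628] [ 0.4078 -2.0658 -1.2732] [-0.3106 -0.0001  1.3725] 0.0072101315801099035 1.910400241613388 73.5806187428534
yaw 0.4608238940516825
```

Call:
{"api": "jog_arm", "payload": {"targets": [{"twist": [0, 0, -0.04], "xyz": [0, 0, 0], "jaw": 0.3}, {"twist": [0, 0, -0.04], "xyz": [0, 0, 0], "jaw": 0.3}, {"twist": [0, 0, 0], "xyz": [0, 0, 0], "jaw": 3.0}, {"twist": [0, 0, 0], "xyz": [0, 0, 0], "jaw": 3.0}, {"twist": [0, 0, 0], "xyz": [0, 0, 0], "jaw": 3.0}, {"twist": [0, 0, 0], "xyz": [0, 0, -2], "jaw": 3.0}, {"twist": [0, 0, 0], "xyz": [0, 0, -4], "jaw": 3.0}, {"twist": [0, 0, 0], "xyz": [0, 0, -4], "jaw": 5}, {"twist": [0, 0, 0], "xyz": [0, 0, -3], "jaw": 5}, {"twist": [0, 0, 0], "xyz": [0, 0, 0], "jaw": 5}, {"twist": [0, 0, 0], "xyz": [0, 0, 0], "jaw": 5}, {"twist": [0, 0, 0], "xyz": [0, 0, 0], "jaw": 5}]}}

```text
t: 41.6
tool_pos: [0.6112, -0.0023, 0.1911]
ee_rot: [-0.0, 0.964, 0.266, -0.001]
contact_force: [-0.5, -1.1, 0.2]
gripper_width: 0.0499
finger_force: 0.0
```

```bash
python3 t.py; python3 - <<'E'
from h import *
c=calibration('wrist');im=save('wrist','r.png')
for n in ['drive','key']:
    for x in tip_of(n,'wrist')[:1]: print(n,x['conf'],atz('wrist',x['uv'],.02,c))
for r in keyfit(im,c,[.6118,-.002],.086,0)[:4]: print(np.array(r))
E
```

```text
41.6 [ 0.6112 -0.0023  0.1911] [-0.5262 -1.0999  0.1664] [-0.0202 -0.0292 -0.0278] 0.04993945162908657 0.003913259133696556 0.0
yaw 0.5390002186826146
drive 0.94 [ 0.6168 -0.0049  0.02  ]
key 0.79 [ 0.612  -0.0025  0.02  ]
[53.2918 36.      2.      0.    ]
[52.5612 34.      2.      0.    ]
[51.563 36.     1.    -1.   ]
[51.174 34.    -1.    -2.   ]
```

```bash
python3 -c "
from bench import robot
print(robot.job_done())"
```

```text
the job is handed in; nothing more can be done
None
```

I handed the job in at about 42 s of the 72 s limit: the drawer is out to its stop, the drive stands on the well's floor within about 1 mm of my measured centre, and the key is wound until torque rose sharply with the key no longer turning. I measured about 4.9 rad of turn, less than the 5.35 required. That still makes the 5.6 stop if the spring began about 0.7 rad wound, which the key's angle at rest suggests; the judge's result was not shown to me.

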